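# Weigh and bin the scrap chargers at the phone repair bench

### The arm

A 6-joint arm with a two-finger parallel gripper is mounted at the origin on the work surface. World frame = base frame: x ahead of the robot, y to its left, z up, the work surface at z = 0. Lengths are in m, angles in rad, forces in N, time in s.
With the tool pointing down it reaches from about 0.25 to 0.775 m from the base axis. Payload 4 kg.
Tool frame: the origin (TCP) lies midway between the tips of the shut fingers; the grasp point (between the pads) lies 19 mm behind it; z points along the fingers, x is the direction in which the jaws open and shut, and the axes are right-handed (so a half turn about z gives the same grasp; the last joint's range is limited). The gripper opens to 94 mm and grips with 3 to 60 N. Pads are 16 mm wide; open, the fingers measure 119 mm over their backs; the gripper's body (75 mm by 177 mm) begins 78 mm behind the grasp point.
Start: joints at [-1.339, 0.087, 1.371, -0, 1.684, -0.103], TCP at [0.181, -0.519, 0.206] pointing down, gripper open.
Joint ranges: [-3.1, 3.1], [-0.76, 2.03], [0.27, 2.55], [-1.08, 4.22], [0.17, 2.65], [-2.57, 2.57]. Speed limits (rad/s): [2.79, 2.79, 3.14, 3.14, 3.14, 3.14].

### API

Orientations are given as [roll, pitch, yaw] about the fixed x, y, z axes, in that order (R = Rz(yaw) Ry(pitch) Rx(roll)).
In Python, from bench import * gives the robot as it stands.
- The arm moves only by the tool send_rows, never from a script. Its argument "rows" is one flat list of numbers, 7 for each row, row after row: the shift along the world's x, y, z in mm, then the turn, a rotation vector about the world's x, y, z in degrees, then the opening, from 0 (shut) to 1 (fully open). A call has exactly 8 rows; each row shifts and turns the commanded pose from where the row before left it; what a row does not reach is not made up. A row lasts 1/8 s, in which the tool goes at most 62.5 mm and 10.7 degrees, less where a joint would pass 70% of its speed; a pose out of reach is approached as far as the arm can. A call is refused whole if a number of a shift passes 62.5 or a number of a turn 10.7, either way. A call with a gripper value outside its range is refused whole. The fingers move at their own pace and stop on an object; the grip force is fixed at half the most. Time passes only in rows, so rows that do not move let the fingers close, or fill a call up. It gives the time, the measured TCP pose, the force and the opening at its end, in the units of the state.
- get_obs(): the state, without advancing time (a new reading comes with each control period).
- snapshot(name): name is "side" or "top" or "wrist"; returns a dict with "color" (384x512x3 uint8, red, green, blue), "intrinsics" (3x3 intrinsics, pixels), "rvec" (rotation vector, rad) and "tvec" (3), from world to camera coordinates, as OpenCV has them; the wrist camera has in their place "T_tool_cam" (4x4, takes a point from camera to tool coordinates, whose origin is the TCP and whose axes are the tool frame's). Camera axes: x right, y down, z forward; pixel columns grow to the right and rows downward; lengths in m; the calibration is good to about 2 mm. A picture is of the moment at which its call begins: read the wrist's pose just before it. There is no depth.
- close_job(): hands the job in, once; it reports no verdict.
The state is a dict: "time": time; "joint_positions": joint angles; "qvel": joint speeds; "joint_torque": joint torques, N m; "tool_pos": TCP position; "ee_rot": TCP orientation; "wrist_force": force on the tool from outside, world axes, zero at the start; "wrist_torque": the same for the moment, N m; "width": finger opening in m.
Only numpy, scipy, OpenCV 4.12 (cv2) and the standard library are available. Lean on these libraries where they do the work, as an engineer would, in place of code of your own. Each camera call takes 0.05 s, during which the arm holds its last target.

### The job

Book out the dead chargers: first push the empty steel tray square and flush into the corner stop of the bench scale, open lip against the stop. Load every charger from the mat onto the tray and let go so that they are weighed together there, then lift the tray by its bar and tip the whole lot off over its lip into the grey scrap bin. Finally put the empty tray back on the scale, again square and flush in the corner stop with the lip against it, leaving every charger in the bin and the bottle and the jar alone.

Things in the scene. Friction and masses are not known exactly. Their poses are not given: they have to be found in the camera images.
- scale: Fixed bench scale, footprint 300 (x) x 235 (y) mm; origin at its centre, on the table. Black platform, top 35 mm above the table, from x = -150 to +105 mm. Corner stop: two white fences 12 mm thick, 30 mm above the platform, along its -x side (inner face x = -138 mm) and its +y side (inner face y = +105.5 mm). Display strip, 22 mm high, on the +x side.
- scale_corner (a point): Inside corner of the two fences, at platform height; axes as the scale (the platform stretches to +x and -y of it). With the tray flush, the tray's origin is at x = +110, y = -95, z = 0 mm from this point.
- tray: Loose steel tray 220 (x) x 190 (y) mm, 350 g; origin at the centre of its underside. Floor 3 mm; walls 4 mm thick, to z = 25 mm, on the +x and both y sides; the -x end is the open lip. Chargers pass flat under its bar. Starts on the scale, lip towards the -x fence, 18 to 40 mm out of the corner and askew. Tipped lip-down, chargers slide from 25 to 35 degrees on; 50 empties it.
- tray_bar (a point): Grip point: centre of the tray's black square bar (18 x 18 mm section), which bridges the tray along its y over the middle (x = 0) between 18 mm wide uprights at the side walls, z = 58 to 76 mm above the tray's underside. Point at z = 67 mm. Grip across it, along the tray's x.
- tray_lip (a point): Middle of the lip edge, at the underside: x = -110 mm, z = 0 in the tray's frame.
- bin: Open grey plastic scrap bin, fixed, outside 260 (x) x 240 (y) x 100 mm high, walls and floor 5 mm. Origin at the centre of its underside, on the table.
- mat: Blue work mat, fixed, 260 (x) x 280 (y) x 3 mm, lying on the table. Origin at the centre of its underside. The chargers lie on it at the start.
- charger0: Dead charger: black plastic block 70 (x) x 42 (y) x 27 (z) mm with rounded edges, about 90 g, paper patch on top. Origin at the centre of its underside. Two to four such chargers are present; absent ones read None.
- charger1: Dead charger: black plastic block 70 (x) x 42 (y) x 27 (z) mm with rounded edges, about 90 g, paper patch on top. Origin at the centre of its underside. Two to four such chargers are present; absent ones read None.
- charger2: Dead charger: black plastic block 70 (x) x 42 (y) x 27 (z) mm with rounded edges, about 90 g, paper patch on top. Origin at the centre of its underside. Two to four such chargers are present; absent ones read None.
- charger3: Dead charger: black plastic block 70 (x) x 42 (y) x 27 (z) mm with rounded edges, about 90 g, paper patch on top. Origin at the centre of its underside. Two to four such chargers are present; absent ones read None.
- bottle: Bystander: loose white bottle, 52 mm across, 130 mm high, standing beyond the work. Origin under its centre. Leave it alone.
- jar: Bystander: loose amber jar, 60 mm across, 75 mm high. Origin under its centre. Leave it alone.
There are look-alikes about, which are no part of the job. What is shaped like the charger3 but purple or yellow is not meant.

How it is judged:
By the outcome, as a careful person would: the job done as asked, in the order asked, and still so for the second after the job is handed in, with the robot touching nothing.
Of charger0, charger1, charger2, charger3 only 2 to 4 are there at a start; the rules pass over those that are not, and their reading is None.
At some moment in a run one of charger0, charger1, charger2, charger3 may be knocked a few centimetres aside while the robot is not near it.
It also fails if it takes over 210 s, if anything falls off the work surface, if the arm or the gripper's body presses on something with over 40 N, if the wrist force passes 120 N, or if a joint passes its speed limit or range.

## Working session

There is one attempt and no reset: what is moved stays moved. The work goes in short steps, Python scripts to look and compute and a tool call to move; the robot and the scene stay as the last step left them, time stands still between calls to the robot, and variables do not carry over. Pictures are saved under pics/ and viewed, and the job is handed in when it is done.

Besides the shell and the picture viewer there is one more tool, called after "Emit:" as name(argument=value, ...) on one line, values as JSON. send_rows: Moves the arm, as the interface text tells. Its arguments: {"type":"object","properties":{"rows":{"type":"array","items":{"type":"number"}}},"required":["rows"]}

```bash
ls; mkdir -p pics
python3 - <<'E'
from bench import *
import cv2
o=get_obs();print(o)
for n in("top","side","wrist"):
    s=snapshot(n);cv2.imwrite(f"pics/{n}0.png",s["color"][:,:,::-1])
    print(n,{k:v for k,v in s.items() if k!="color"})
E
```

```text
pics
{'time': 0.0, 'joint_positions': array([-1.33912421e+00,  8.79694263e-02,  1.37225307e+00, -5.29545773e-06,
        1.68359934e+00, -1.03084244e-01]), 'qvel': array([ 0.00017476, -0.00104441,  0.00033762,  0.00169053, -0.00029758,
        0.00099619]), 'joint_torque': array([ 5.45487710e-04, -3.40183353e+01, -3.02425432e+01,  7.17661553e-02,
        3.29559669e-02, -1.55294838e-04]), 'tool_pos': array([ 0.18057122, -0.51892921,  0.2042969 ]), 'ee_rot': array([-3.14136850e+00,  2.21789496e-03, -1.23604031e+00]), 'wrist_force': array([-0.34930587,  1.10934188, -0.28711658]), 'wrist_torque': array([-0.00951719,  0.0207015 , -0.0413423 ]), 'width': 0.09387178791466798}
top {'intrinsics': array([[398.22069448,   0.        , 252.31325631],
       [  0.        , 398.22069448, 194.10975772],
       [  0.        ,   0.        ,   1.        ]]), 'rvec': array([ 2.16657645, -2.18049291,  0.11497379]), 'tvec': array([6.67729211e-04, 5.73071580e-01, 1.16157502e+00])}
side {'intrinsics': array([[395.71140832,   0.        , 254.0873402 ],
       [  0.        , 395.71140832, 191.96174668],
       [  0.        ,   0.        ,   1.        ]]), 'rvec': array([ 0.94864803, -2.28684919,  1.24694382]), 'tvec': array([0.3730008 , 0.29525489, 0.89590865])}
wrist {'intrinsics': array([[280.51320479,   0.        , 252.579463  ],
       [  0.        , 280.51320479, 192.53731848],
       [  0.        ,   0.        ,   1.        ]]), 'T_tool_cam': array([[ 9.99999225e-01,  9.41509171e-04, -8.15147721e-04,
        -2.22074331e-04],
       [-6.72095607e-04,  9.59055380e-01,  2.83217808e-01,
        -8.26611393e-02],
       [ 1.04842397e-03, -2.83217040e-01,  9.59055269e-01,
        -1.78780714e-01],
       [ 0.00000000e+00,  0.00000000e+00,  0.00000000e+00,
         1.00000000e+00]])}
```

View pics/top0.png

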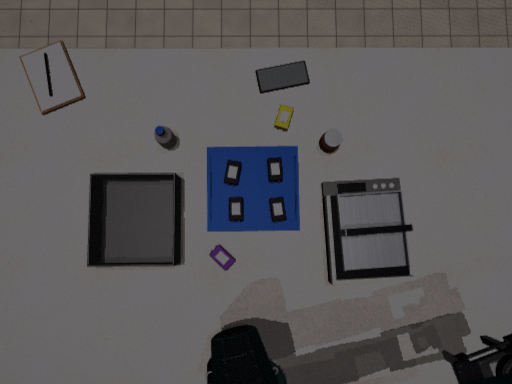

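View pics/side0.png

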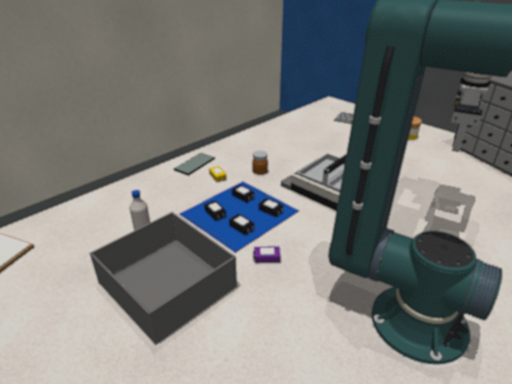

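View pics/wrist0.png

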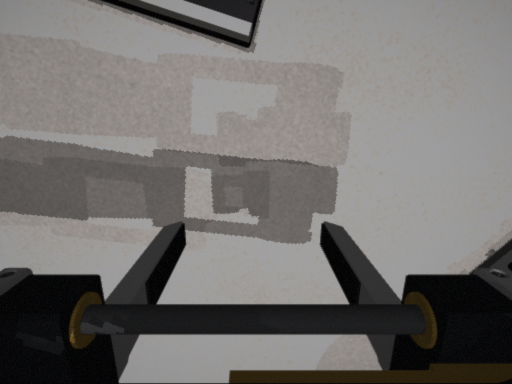

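```bash
cat > h.py <<'E'
import numpy as np, cv2
from scipy.spatial.transform import Rotation as Rn
from bench import *
def cam(n):
    o=get_obs(); s=snapshot(n)
    K=s["intrinsics"]
    if n=="wrist":
        T=np.eye(4);T[:3,:3]=Rn.from_euler("xyz",o["ee_rot"]).as_matrix();T[:3,3]=o["tool_pos"]
        W=T@s["T_tool_cam"]
    else:
        R=cv2.Rodrigues(np.array(s["rvec"]))[0]
        W=np.eye(4);W[:3,:3]=R.T;W[:3,3]=-R.T@np.array(s["tvec"])
    return s["color"][:,:,::-1].copy(),K,W
def ray(K,W,uv,z):
    uv=np.atleast_2d(np.asarray(uv,float))
    d=np.c_[(uv[:,0]-K[0,2])/K[0,0],(uv[:,1]-K[1,2])/K[1,1],np.ones(len(uv))]@W[:3,:3].T
    c=W[:3,3]; t=(z-c[2])/d[:,2]
    return c+d*t[:,None]
def proj(K,W,p):
    p=np.atleast_2d(p); q=(p-W[:3,3])@W[:3,:3]
    return np.c_[q[:,0]/q[:,2]*K[0,0]+K[0,2],q[:,1]/q[:,2]*K[1,1]+K[1,2]]
def crop(im,x0,y0,x1,y1,f,name,gain=1.0):
    c=cv2.resize(im[y0:y1,x0:x1],None,fx=f,fy=f,interpolation=cv2.INTER_CUBIC)
    c=np.clip(((c/255.)**(1/gain))*255,0,255).astype(np.uint8)
    cv2.imwrite("pics/"+name,c)
def st():
    o=get_obs();print("t",round(o["time"],2),"pos",np.round(o["tool_pos"]*1e3,1),"rpy",np.round(np.degrees(o["ee_rot"]),2),"F",np.round(o["wrist_force"],1),"w",round(o["width"]*1e3,1))
    return o
E
python3 - <<'E'
from h import *
im,K,W=cam("top")
crop(im,300,165,430,295,6,"t1.png",1.8)
crop(im,190,130,320,275,4,"t2.png",1.8)
hsv=cv2.cvtColor(im,cv2.COLOR_BGR2HSV)
# mat + patches
m=cv2.inRange(hsv,(100,120,60),(125,255,255))
c=max(cv2.findContours(m,0,2)[0],key=cv2.contourArea);r=cv2.minAreaRect(c)
print("mat",ray(K,W,r[0],.003),ray(K,W,cv2.boxPoints(r),.003))
E
```

```text
mat [[ 0.59339154 -0.00452153  0.003     ]] [[ 0.72252397  0.13773043  0.003     ]
 [ 0.72518067 -0.14504277  0.003     ]
 [ 0.46672048 -0.1440621   0.003     ]
 [ 0.46456667  0.13283905  0.003     ]]
```

View pics/t1.png

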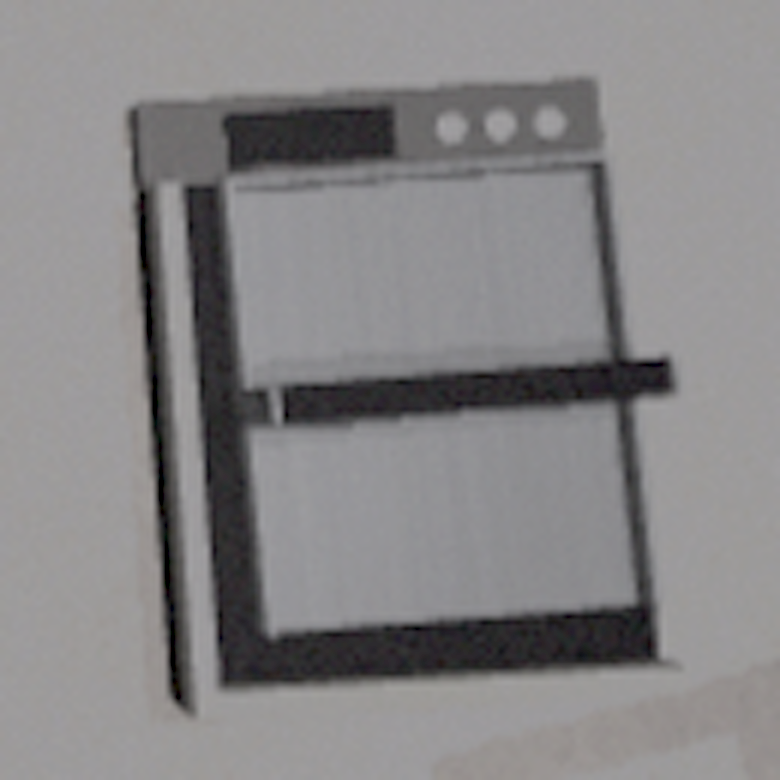

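View pics/t2.png

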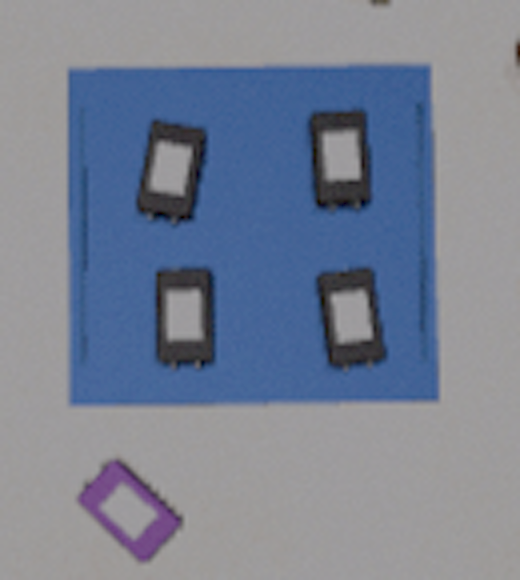

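```bash
cat > ch.py <<'E'
from h import *
def chargers(im,K,W,z0=.003,box=None,verbose=1):
    """white patches surrounded by black, top at z0+.027"""
    hsv=cv2.cvtColor(im,cv2.COLOR_BGR2HSV)
    m=cv2.inRange(hsv,(100,120,60),(125,255,255))
    c=max(cv2.findContours(m,0,2)[0],key=cv2.contourArea)
    hull=cv2.convexHull(c);mm=np.zeros_like(m);cv2.fillConvexPoly(mm,hull,255)
    ob=((mm>0)&(m==0)).astype(np.uint8)*255
    ob=cv2.morphologyEx(ob,cv2.MORPH_OPEN,np.ones((3,3)))
    patch=((hsv[:,:,1]<60)&(hsv[:,:,2]>70)&(ob>0)).astype(np.uint8)
    out=[]
    for c in cv2.findContours(patch,0,2)[0]:
        if cv2.contourArea(c)<20: continue
        P=ray(K,W,c[:,0,:],z0+.027)[:,:2]
        r=cv2.minAreaRect((P*1e3).astype(np.float32))
        b=cv2.boxPoints(r);e=[b[1]-b[0],b[2]-b[1]];e=max(e,key=np.linalg.norm)
        a=np.degrees(np.arctan2(e[1],e[0]));a=(a+90)%180-90
        out.append((*r[0],a,*r[1],*cv2.minAreaRect(c)[0]))
    out.sort()
    if verbose:
        for x in out: print("charger xy %.1f %.1f ang %.1f size %.0f %.0f px %.0f %.0f"%x)
    return out
E
python3 - <<'E'
from ch import *
im,K,W=cam("top");print("cam",W[:3,3])
chargers(im,K,W)
f=lambda x,y:(300+(x+.5)/6-.5,165+(y+.5)/6-.5)
print("strip",ray(K,W,[f(135,107),f(597,80),f(603,152)],.022))
print("-x fence foot",ray(K,W,[f(222,687),f(655,662)],.035))
print("+y fence inner top",ray(K,W,[f(186,182),f(218,685)],.065))
print("bar ends top",ray(K,W,[f(240,407),f(672,377)],.035+.076))
print("tray +x wall",ray(K,W,[f(225,180),f(600,160)],.060))
print("lip",ray(K,W,[f(262,637),f(640,608)],.037))
# bin rim
crop(im,70,150,200,290,5,"b.png",2)
E
```

```text
cam [0.45518473 0.00505894 1.21262083]
charger xy 529.0 -77.7 ang 7.4 size 35 24 px 278 209
charger xy 530.2 47.3 ang -0.2 size 21 33 px 236 208
charger xy 641.1 56.7 ang -9.9 size 25 35 px 232 172
charger xy 649.9 -71.7 ang -0.3 size 24 33 px 275 168
strip [[ 0.60787351 -0.21376435  0.022     ]
 [ 0.62020799 -0.44718187  0.022     ]
 [ 0.58369504 -0.44862235  0.022     ]]
-x fence foot [[ 0.32210333 -0.2468322   0.035     ]
 [ 0.33251387 -0.45815564  0.035     ]]
+y fence inner top [[ 0.56569278 -0.2296508   0.065     ]
 [ 0.32643891 -0.23854548  0.065     ]]
bar ends top [[ 0.45723294 -0.24236681  0.111     ]
 [ 0.46965416 -0.44202462  0.111     ]]
tray +x wall [[ 0.56703369 -0.24965176  0.06      ]
 [ 0.57568986 -0.43250999  0.06      ]]
lip [[ 0.34608578 -0.26652525  0.037     ]
 [ 0.35866671 -0.45123258  0.037     ]]
```

View pics/b.png

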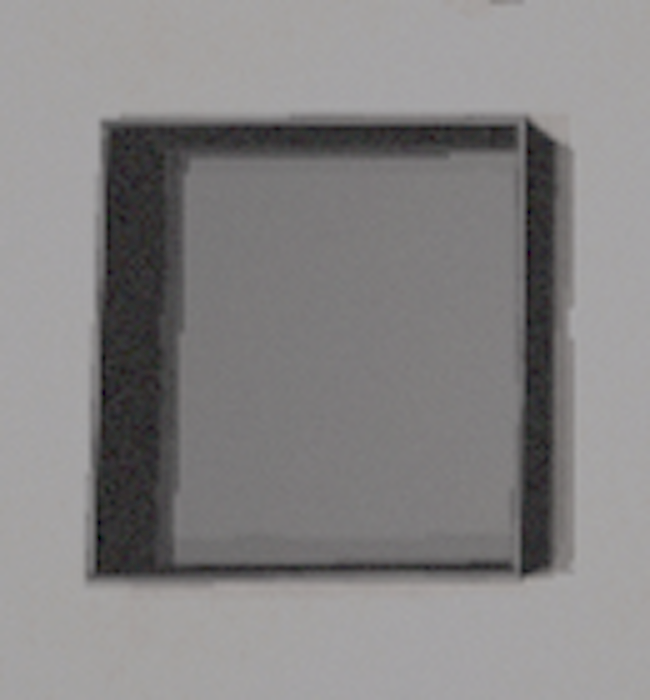

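Emit:
send_rows(rows=[35,22,12,0,0,9.2,1,35,22,12,0,0,9.2,1,35,22,12,0,0,9.2,1,35,22,12,0,0,9.2,1,35,22,12,0,0,9.2,1,35,22,12,0,0,9.2,1,35,22,12,0,0,9.2,1,35,22,12,0,0,9.2,1])

```text
time: 1.25
tool_pos: [0.4617, -0.3426, 0.3018]
ee_rot: [3.142, 0.0, 0.054]
wrist_force: [0.1, 0.3, -0.2]
width: 0.0941
```

Run:
```python
from h import *
st()
im,K,W=cam("wrist");print(W[:3,3])
crop(im,0,0,512,384,1.5,"w1.png",1.8)
im,K,W=cam("top")
f=lambda x,y:(70+(x+.5)/5-.5,150+(y+.5)/5-.5)
print("bin",ray(K,W,[f(103,120),f(527,118),f(522,578),f(90,578)],.1))
```

```text
t 1.25 pos [ 461.7 -342.6  301.8] rpy [180.     0.     3.08] F [ 0.1  0.3 -0.2] w 94.1
[ 0.45733826 -0.2599165   0.48054836]
bin [[0.62674894 0.45348157 0.1       ]
 [0.62651106 0.2150513  0.1       ]
 [0.37040304 0.21459995 0.1       ]
 [0.37210905 0.45208002 0.1       ]]
```

View pics/w1.png

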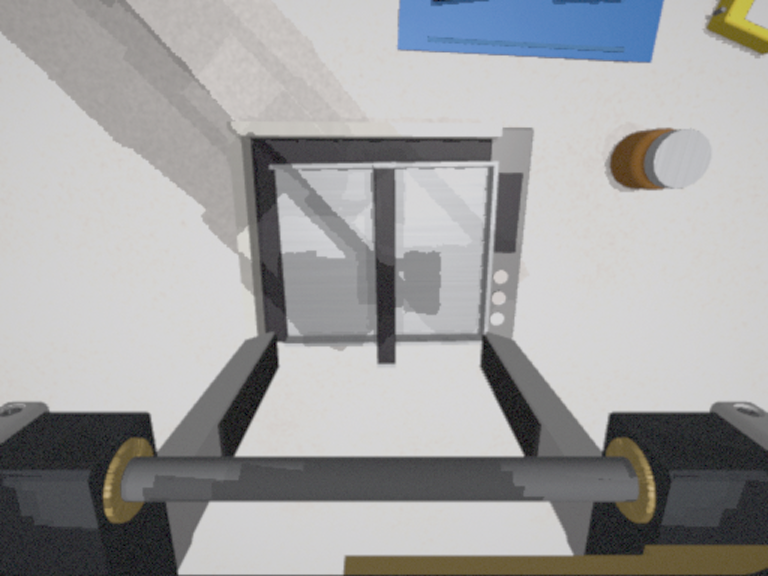

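Run:
```python
from h import *
im,K,W=cam("wrist")
cv2.imwrite("pics/w1raw.png",im)
crop(im,150,75,365,250,3.7,"w2.png",1.3)
```

```text
(no output)
```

View pics/w2.png

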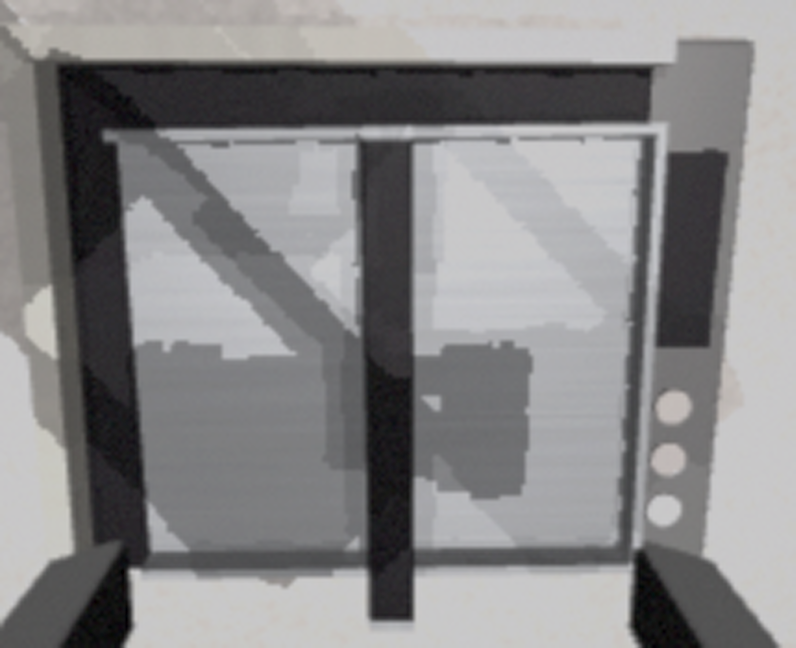

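Run:
```python
from h import *
_,K,W=cam("wrist")
f=lambda *a:[(150+(x+.5)/3.7-.5,75+(y+.5)/3.7-.5) for x,y in a]
def line(n,z,*a):
    P=ray(K,W,f(*a),z)*1e3;d=P[1]-P[0];print(n,np.round(P[:,:2],1).tolist(),"ang",round(np.degrees(np.arctan2(d[1],d[0])),2))
line("yfence foot",.035,(62,66),(652,68))
line("xfence foot",.035,(92,548),(62,68))
line("bar L top",.111,(370,618),(358,140))
line("bar R top",.111,(413,618),(412,140))
line("bar end top",.111,(370,620),(413,620))
line("lip top",.038,(148,552),(117,142))
line("tray +x wall outer top",.060,(640,550),(666,126))
line("tray +y wall outer top",.060,(103,130),(666,126))
```

```text
yfence foot [[327.2, -241.3], [565.9, -229.8]] ang 2.75
xfence foot [[333.6, -451.4], [327.1, -242.1]] ang 91.76
bar L top [[462.6, -442.7], [449.8, -263.2]] ang 94.08
bar R top [[479.4, -441.8], [468.3, -262.3]] ang 93.55
bar end top [[462.6, -443.5], [479.5, -442.6]] ang 2.96
lip top [[360.1, -450.8], [349.5, -269.8]] ang 93.33
tray +x wall outer top [[579.4, -429.2], [567.9, -252.4]] ang 93.71
tray +y wall outer top [[349.6, -265.0], [567.9, -252.4]] ang 3.33
```

Emit:
send_rows(rows=[1,-1,-30,0,0,0,1,1,-1,-30,0,0,0,1,0,-1,-30,0,0,0,1,0,-1,-30,0,0,0,1,0,-1,-30,0,0,0,1,0,-1,-30,0,0,0,1,0,-1,-25,0,0,0,1,0,0,-13,0,0,0,1])

```text
time: 2.45
tool_pos: [0.4605, -0.3506, 0.0812]
ee_rot: [-3.139, 0.003, 0.046]
wrist_force: [0.4, -0.8, 0.9]
width: 0.0942
```

Run:
```python
from h import *
st()
im,K,W=cam("wrist")
crop(im,0,0,512,384,1.5,"w3.png",1.3)
im,K,W=cam("side")
crop(im,250,100,450,250,4,"s3.png",1.3)
```

```text
t 2.45 pos [ 460.5 -350.6   81.2] rpy [-1.7987e+02  1.6000e-01  2.6100e+00] F [ 0.4 -0.8  0.9] w 94.2
```

View pics/w3.png

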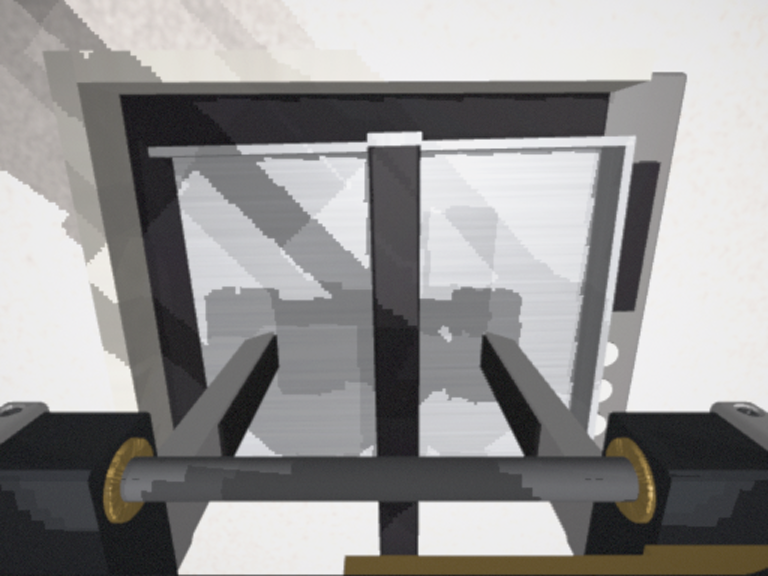

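Emit:
send_rows(rows=[3,0,2,0,0,0,0.5,0,0,0,0,0,0,0.3,0,0,0,0,0,0,0,0,0,0,0,0,0,0,0,0,0,0,0,0,0,0,0,0,0,0,0,0,0,0,0,0,0,0,0,0,0,0,0,0,0,0])

```text
time: 3.55
tool_pos: [0.466, -0.3504, 0.0855]
ee_rot: [-3.142, -0.001, 0.049]
wrist_force: [0.7, 0.6, 0.9]
width: 0.0175
```

Run:
```python
from h import *
st()
im,K,W=cam("wrist")
crop(im,0,0,512,384,1.5,"w4.png",1.3)
for v in (132,146): print(ray(K,W,[(395/1.5,v/1.5)],.111)*1e3)
```

```text
t 3.55 pos [ 466.  -350.4   85.5] rpy [-1.80e+02 -4.00e-02  2.79e+00] F [0.7 0.6 0.9] w 17.5
[[ 466.78092861 -256.5617736   111.        ]]
[[ 467.05401618 -261.09402188  111.        ]]
```

View pics/w4.png

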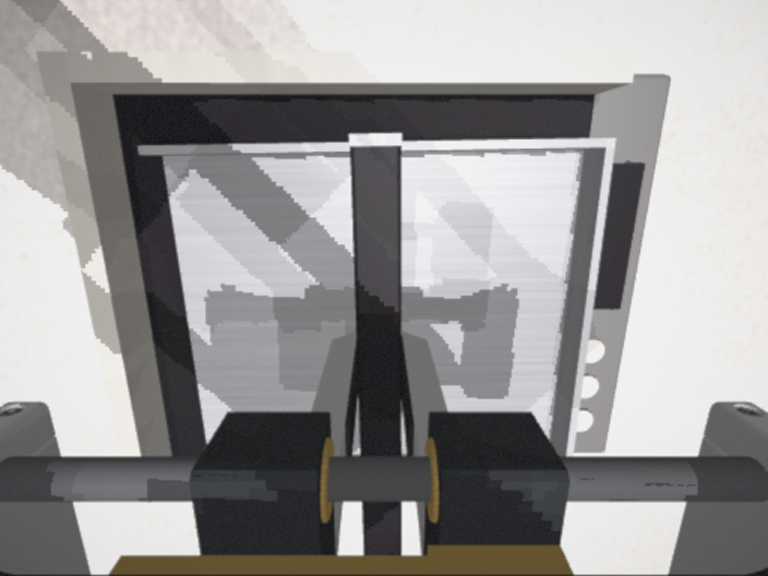

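Emit:
send_rows(rows=[-2.5,1.5,0,0,0,0,0,-2.5,1.5,0,0,0,0,0,-2.5,1.5,0,0,0,0,0,-2.5,1.5,0,0,0,0,0,-2.5,1.5,0,0,0,0,0,-2.5,1.5,0,0,0,0,0,-2.5,1.5,0,0,0,0,0,-2.5,1.5,0,0,0,0,0])

```text
time: 4.6
tool_pos: [0.4455, -0.3383, 0.0855]
ee_rot: [-3.141, 0.0, 0.049]
wrist_force: [1.4, -0.3, -1.3]
width: 0.0178
```

Run:
```python
from h import *
st()
im,K,W=cam("wrist")
crop(im,0,0,512,384,1.5,"w5.png",1.3)
```

```text
t 4.6 pos [ 445.5 -338.3   85.5] rpy [-179.99    0.      2.78] F [ 1.4 -0.3 -1.3] w 17.8
```

View pics/w5.png

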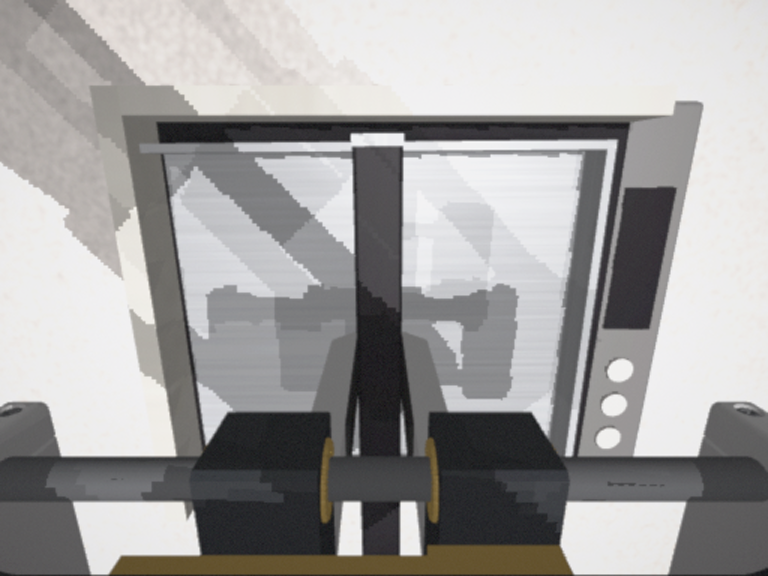

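Emit:
send_rows(rows=[-1,0,0,0,0,0,0,-1,0,0,0,0,0,0,-1,0,0,0,0,0,0,-1,0,0,0,0,0,0,-1,0,0,0,0,0,0,-0.5,0,0,0,0,0,0,0,0,0,0,0,0,0,0,0,0,0,0,0,0])

```text
time: 5.65
tool_pos: [0.4415, -0.3391, 0.0861]
ee_rot: [3.14, -0.003, 0.048]
wrist_force: [5.2, -2.0, -2.7]
width: 0.018
```

Emit:
send_rows(rows=[0,1.5,0,0,0,0,0,0,1.5,0,0,0,0,0,0,1.5,0,0,0,0,0,0,1.5,0,0,0,0,0,0,1,0,0,0,0,0,0,1,0,0,0,0,0,0,0,0,0,0,0,0,0,0,0,0,0,0,0])

```text
time: 6.65
tool_pos: [0.4414, -0.3314, 0.0861]
ee_rot: [3.139, -0.003, 0.048]
wrist_force: [4.7, -1.6, -1.3]
width: 0.018
```

Run:
```python
from h import *
st()
im,K,W=cam("wrist")
crop(im,60,50,460,340,2,"w6.png",1.3)
```

```text
t 6.65 pos [ 441.4 -331.4   86.1] rpy [ 1.7987e+02 -1.7000e-01  2.7700e+00] F [ 4.7 -1.6 -1.3] w 18.0
```

View pics/w6.png

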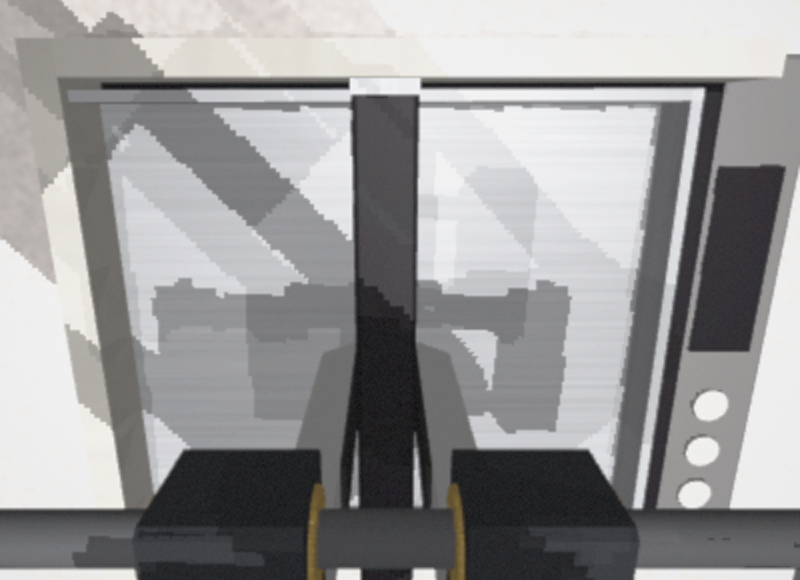

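Emit:
send_rows(rows=[0,1,0,0,0,0,0,0,1,0,0,0,0,0,0,1,0,0,0,0,0,0,1,0,0,0,0,0,0,1,0,0,0,0,0,0,0,0,0,0,0,0,0,0,0,0,0,0,0,0,0,0,0,0,0,0])

```text
time: 7.7
tool_pos: [0.4411, -0.3276, 0.0862]
ee_rot: [3.137, -0.002, 0.048]
wrist_force: [4.2, -4.4, -3.7]
width: 0.0175
```

Run:
```python
from h import *
o=st();print(o["wrist_torque"])
im,K,W=cam("wrist")
crop(im,60,50,460,340,2,"w7.png",1.3)
```

```text
t 7.7 pos [ 441.1 -327.6   86.2] rpy [ 1.7973e+02 -1.4000e-01  2.7400e+00] F [ 4.2 -4.4 -3.7] w 17.5
[-0.92478976 -0.99019837 -0.19919701]
```

View pics/w7.png

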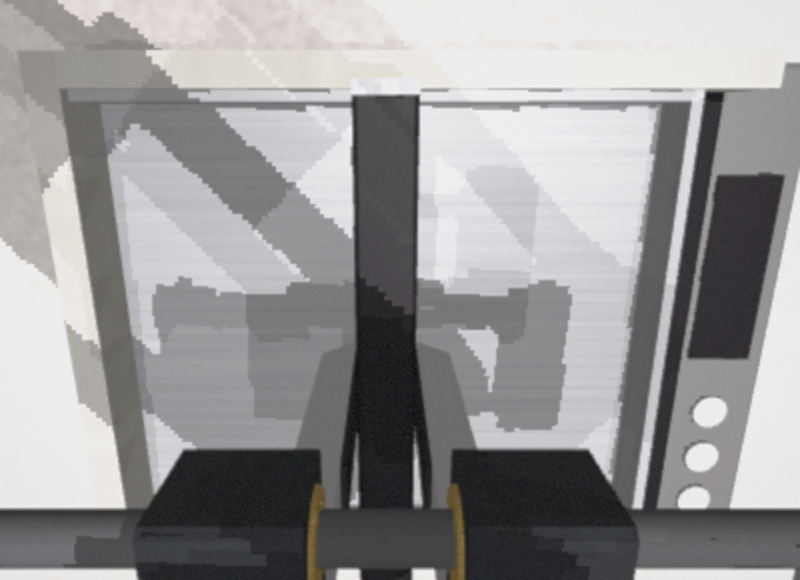

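Emit:
send_rows(rows=[-0.5,1,0,0,0,0,0,-0.5,1,0,0,0,0,0,-0.5,0,0,0,0,0,0,0,0,0,0,0,0,0,0,0,0,0,0,0,0,0,0,0,0,0,0,0,0,0,0,0,0,0,0,0,0,0,0,0,0,0])

```text
time: 8.75
tool_pos: [0.4411, -0.3273, 0.0869]
ee_rot: [3.133, -0.006, 0.048]
wrist_force: [7.9, -8.3, -4.1]
width: 0.0177
```

Run:
```python
from h import *
o=st();print(o["wrist_torque"])
im,K,W=cam("wrist")
crop(im,60,50,460,340,2,"w8.png",1.3)
```

```text
t 8.75 pos [ 441.1 -327.3   86.9] rpy [179.49  -0.34   2.73] F [ 7.9 -8.3 -4.1] w 17.7
[-1.65037527 -1.42292296 -0.16462931]
```

View pics/w8.png

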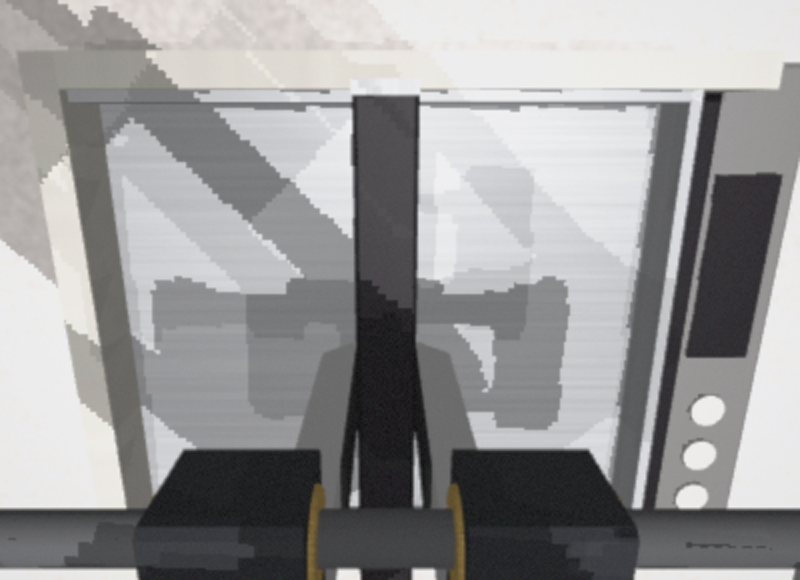

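Emit:
send_rows(rows=[0,0,0,0,0,0,0.3,0,0,0,0,0,0,0.6,0,0,0,0,0,0,1,0,0,0,0,0,0,1,0,0,20,0,0,0,1,0,0,40,0,0,0,1,0,0,50,0,0,0,1,0,0,40,0,0,0,1])

```text
time: 9.8
tool_pos: [0.4387, -0.3235, 0.2377]
ee_rot: [3.141, -0.001, 0.049]
wrist_force: [1.3, -0.3, -0.4]
width: 0.0927
```

Run:
```python
from ch import *
o=st()
im,K,W=cam("wrist")
crop(im,130,50,400,250,3,"w9.png",1.3)
im,K,W=cam("top");chargers(im,K,W)
```

```text
t 9.8 pos [ 438.7 -323.5  237.7] rpy [ 1.7995e+02 -5.0000e-02  2.7900e+00] F [ 1.3 -0.3 -0.4] w 92.7
charger xy 529.3 -77.2 ang 7.3 size 36 25 px 277 209
charger xy 531.7 45.8 ang -0.1 size 24 36 px 236 208
charger xy 640.8 57.0 ang -11.2 size 25 36 px 232 172
charger xy 649.9 -71.7 ang -0.7 size 24 34 px 275 168
```

View pics/w9.png

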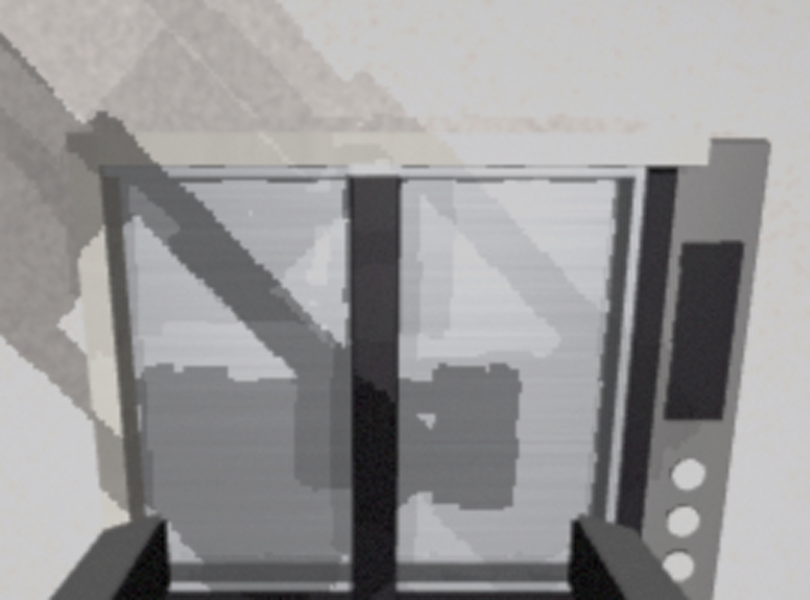

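Emit:
send_rows(rows=[11.4,30.8,0,0,0,-10.7,0.8,11.4,30.8,0,0,0,-10.7,0.8,11.4,30.8,-5,0,0,-10.7,0.8,11.4,30.8,-5,0,0,-10.7,0.8,11.4,30.8,-10,0,0,-10.7,0.8,11.4,30.8,-10,0,0,-10.7,0.8,11.4,30.8,-10,0,0,-10.7,0.8,11.4,30.8,-10,0,0,-10.7,0.8])

```text
time: 10.9
tool_pos: [0.5293, -0.0758, 0.1835]
ee_rot: [3.139, 0.001, -1.452]
wrist_force: [-0.1, -0.4, -0.7]
width: 0.0751
```

Run:
```python
from ch import *
o=st()
im,K,W=cam("wrist")
crop(im,0,0,512,384,1.5,"w10.png",1.3)
chargers(im,K,W)
im,K,W=cam("top");crop(im,190,130,420,300,3.4,"t10.png",1.8)
```

```text
t 10.9 pos [529.3 -75.8 183.5] rpy [ 1.7986e+02  4.0000e-02 -8.3170e+01] F [-0.1 -0.4 -0.7] w 75.1
charger xy 532.4 -77.9 ang 7.7 size 37 27 px 255 178
charger xy 533.3 46.4 ang 1.5 size 38 28 px 152 165
charger xy 643.6 56.3 ang -10.4 size 28 38 px 145 64
charger xy 652.9 -71.6 ang 3.6 size 38 28 px 263 70
```

View pics/w10.png

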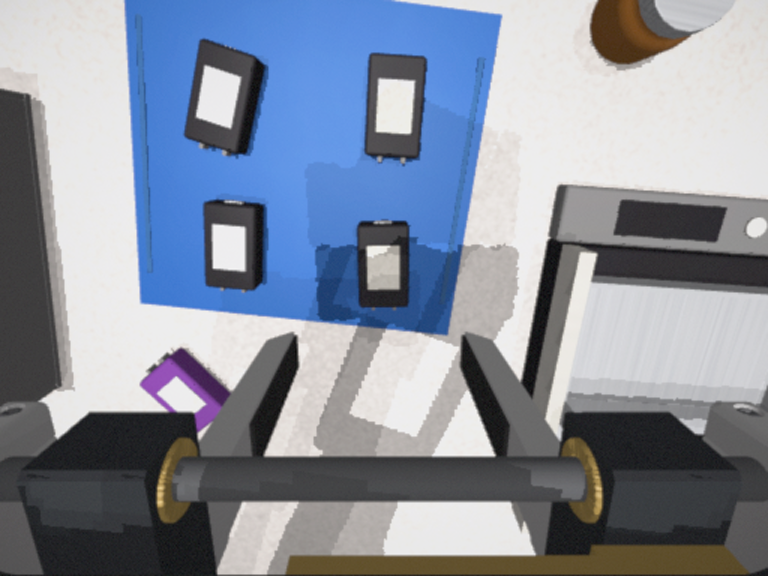

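View pics/t10.png

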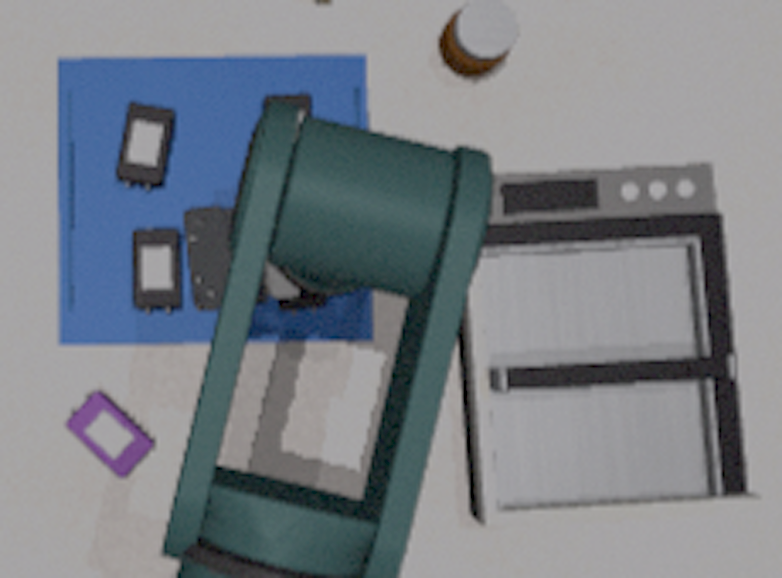

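Emit:
send_rows(rows=[1,-1,-25,0,0,0.9,0.8,1,-1,-25,0,0,0,0.8,1,0,-25,0,0,0,0.8,0,0,-25,0,0,0,0.8,0,0,-25,0,0,0,0.8,0,0,-25,0,0,0,0.8,0,0,-16,0,0,0,0.8,0,0,-10,0,0,0,0.8])

```text
time: 12.0
tool_pos: [0.5323, -0.0795, 0.0084]
ee_rot: [3.14, 0.0, -1.429]
wrist_force: [0.4, 0.1, 0.0]
width: 0.075
```

Emit:
send_rows(rows=[0,0,0,0,0,0,0.3,0,0,0,0,0,0,0,0,0,0,0,0,0,0,0,0,0,0,0,0,0,0,0,0,0,0,0,0,0,0,30,0,0,0,0,0,0,50,0,0,0,0,0,0,50,0,0,0,0])

```text
time: 13.0
tool_pos: [0.5322, -0.0789, 0.14]
ee_rot: [3.14, 0.001, -1.43]
wrist_force: [0.8, 0.3, -1.4]
width: 0.0416
```

Run:
```python
from ch import *
o=st()
im,K,W=cam("wrist")
crop(im,0,0,512,384,1.5,"w11.png",1.3)
chargers(im,K,W)
```

```text
t 13.0 pos [532.2 -78.9 140. ] rpy [ 1.799e+02  3.000e-02 -8.191e+01] F [ 0.8  0.3 -1.4] w 41.6
charger xy 486.2 -40.0 ang -81.8 size 6 12 px 212 224
charger xy 493.2 -84.5 ang -81.8 size 5 47 px 253 224
charger xy 533.1 -78.2 ang -81.9 size 4 22 px 252 189
charger xy 533.3 46.8 ang 1.7 size 38 28 px 135 172
charger xy 643.6 56.4 ang -10.2 size 28 38 px 127 57
charger xy 652.8 -71.6 ang 3.4 size 38 28 px 263 67
```

View pics/w11.png

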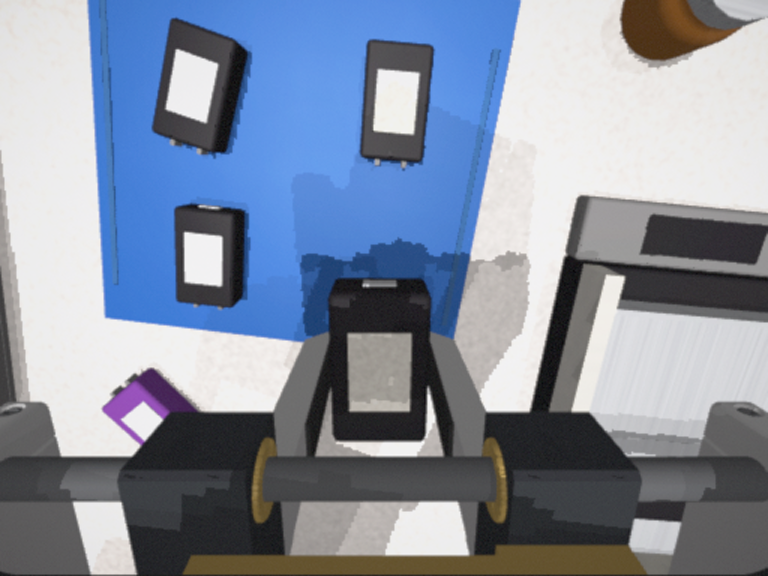

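Emit:
send_rows(rows=[-5,-30,10,0,0,-1,0,-5,-37,0,0,0,-1,0,-5,-37,0,0,0,-1,0,-5,-37,0,0,0,-1,0,-5,-37,0,0,0,-1,0,-5,-37,0,0,0,0,0,-5,-37,0,0,0,0,0,-5,-35,0,0,0,0,0])

```text
time: 14.05
tool_pos: [0.4924, -0.3672, 0.1484]
ee_rot: [3.141, 0.001, -1.517]
wrist_force: [0.8, -0.0, -0.4]
width: 0.0421
```

Run:
```python
from ch import *
o=st()
im,K,W=cam("top");crop(im,190,130,420,300,3.4,"t12.png",1.8)
im,K,W=cam("wrist")
crop(im,0,0,512,384,1.5,"w12.png",1.3)
```

```text
t 14.05 pos [ 492.4 -367.2  148.4] rpy [ 1.7995e+02  4.0000e-02 -8.6930e+01] F [ 0.8 -0.  -0.4] w 42.1
```

View pics/w12.png

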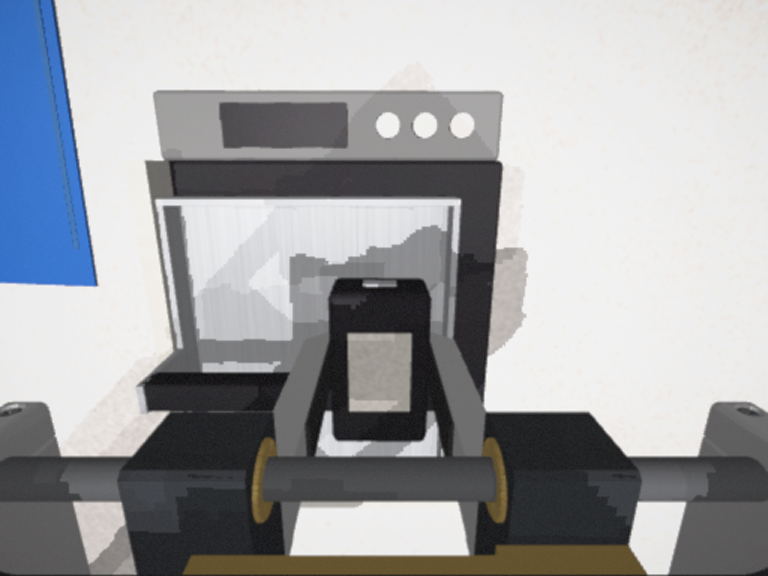

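View pics/t12.png

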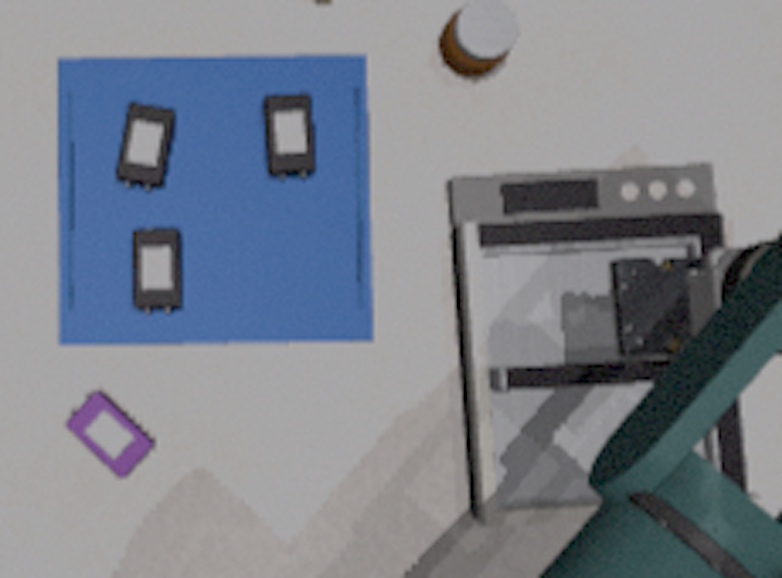

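Emit:
send_rows(rows=[2,1,-15,0,0,0,0,2,0,-15,0,0,0,0,0,0,-15,0,0,0,0,0,0,-15,0,0,0,0,0,0,-15,0,0,0,0,0,0,-14,0,0,0,0,0,0,-10,0,0,0,0,0,0,-5,0,0,0,0])

```text
time: 15.15
tool_pos: [0.4966, -0.3649, 0.0453]
ee_rot: [3.141, 0.001, -1.517]
wrist_force: [-3.5, 2.9, 12.3]
width: 0.0416
```

Run:
```python
from ch import *
o=st()
im,K,W=cam("wrist")
crop(im,0,0,512,384,1.5,"w13.png",1.3)
```

```text
t 15.15 pos [ 496.6 -364.9   45.3] rpy [ 1.7996e+02  4.0000e-02 -8.6920e+01] F [-3.5  2.9 12.3] w 41.6
```

View pics/w13.png

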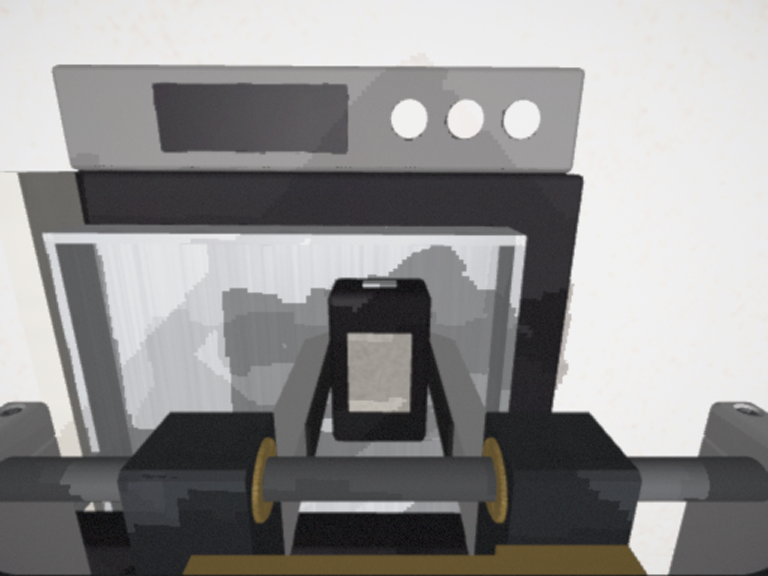

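Emit:
send_rows(rows=[0,0,0,0,0,0,0.6,0,0,0,0,0,0,0.6,0,0,0,0,0,0,0.6,0,0,12,0,0,0,0.6,0,0,20,0,0,0,0.6,0,0,30,0,0,0,0.6,0,0,30,0,0,0,0.7,0,0,30,0,0,0,0.8])

```text
time: 16.2
tool_pos: [0.497, -0.3652, 0.1697]
ee_rot: [-3.141, -0.001, -1.517]
wrist_force: [0.3, 0.2, 0.1]
width: 0.0727
```

Run:
```python
from ch import *
o=st()
im,K,W=cam("wrist")
crop(im,0,0,512,384,1.5,"w14.png",1.3)
im,K,W=cam("top");chargers(im,K,W)
```

```text
t 16.2 pos [ 497.  -365.2  169.7] rpy [-1.7994e+02 -6.0000e-02 -8.6920e+01] F [0.3 0.2 0.1] w 72.7
charger xy 531.7 45.8 ang -0.1 size 24 36 px 236 208
charger xy 641.1 57.0 ang -11.2 size 25 37 px 232 172
charger xy 649.9 -71.7 ang -0.7 size 24 34 px 275 168
```

View pics/w14.png

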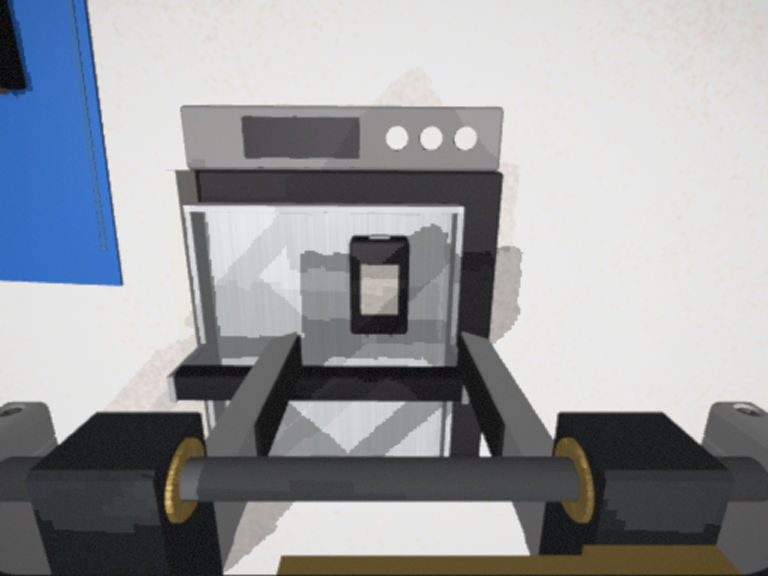

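Emit:
send_rows(rows=[19.5,36.7,0,0,0,-1,0.8,19.5,36.7,0,0,0,0,0.8,19.5,36.7,0,0,0,0,0.8,19.5,36.7,0,0,0,0,0.8,19.5,36.7,-5,0,0,0,0.8,19.5,36.7,-5,0,0,0,0.8,19.5,36.7,-5,0,0,0,0.8,19.5,36.7,-5,0,0,0,0.8])

```text
time: 17.3
tool_pos: [0.6529, -0.0701, 0.146]
ee_rot: [3.14, 0.0, -1.534]
wrist_force: [0.3, -0.2, 0.5]
width: 0.075
```

Run:
```python
from ch import *
o=st()
im,K,W=cam("wrist")
crop(im,130,50,400,250,3,"w15.png",1.3)
chargers(im,K,W)
```

```text
t 17.3 pos [652.9 -70.1 146. ] rpy [ 1.7991e+02  1.0000e-02 -8.7920e+01] F [ 0.3 -0.2  0.5] w 75.0
charger xy 562.5 33.5 ang -19.8 size 42 118 px 163 257
charger xy 575.9 42.4 ang -87.9 size 4 14 px 154 248
charger xy 643.7 56.3 ang -10.5 size 28 38 px 137 192
charger xy 653.1 -71.8 ang 3.0 size 37 27 px 254 188
charger xy 680.9 45.8 ang 80.5 size 14 3 px 145 159
```

View pics/w15.png

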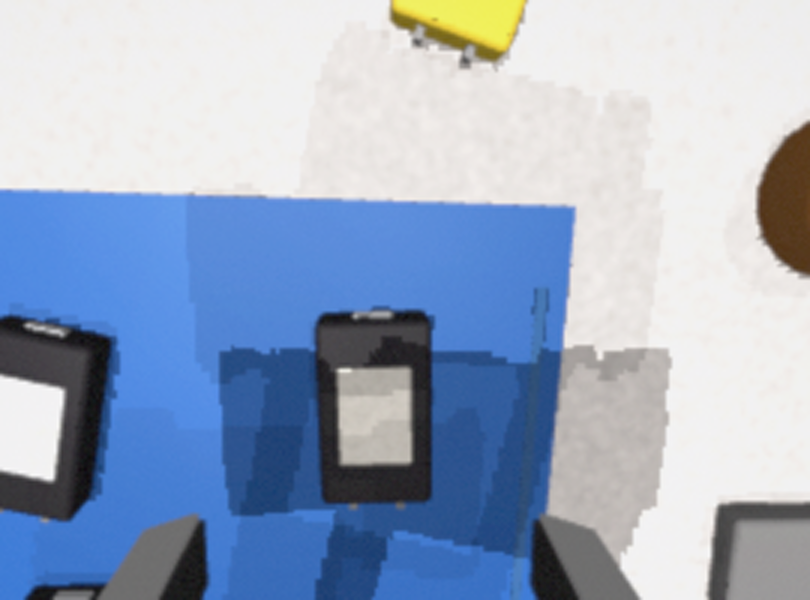

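Emit:
send_rows(rows=[0,-1,-20,0,0,0.9,0.8,0,-0.5,-20,0,0,0,0.8,0,0,-20,0,0,0,0.8,0,0,-20,0,0,0,0.8,0,0,-20,0,0,0,0.8,0,0,-18,0,0,0,0.8,0,0,-13,0,0,0,0.8,0,0,-7,0,0,0,0.8])

```text
time: 18.35
tool_pos: [0.6526, -0.0729, 0.0084]
ee_rot: [3.141, 0.0, -1.519]
wrist_force: [-1.0, -0.0, -0.2]
width: 0.075
```

Emit:
send_rows(rows=[0,0,0,0,0,0,0.3,0,0,0,0,0,0,0,0,0,0,0,0,0,0,0,0,0,0,0,0,0,0,0,0,0,0,0,0,0,0,30,0,0,0,0,0,0,50,0,0,0,0,0,0,60,0,0,0,0])

```text
time: 19.35
tool_pos: [0.6516, -0.0728, 0.1486]
ee_rot: [3.137, 0.001, -1.519]
wrist_force: [-0.1, -0.5, -1.4]
width: 0.0416
```

Emit:
send_rows(rows=[-20,-26.7,0,0,0,0,0,-20,-26.7,0,0,0,0,0,-20,-26.7,0,0,0,0,0,-20,-26.7,0,0,0,0,0,-20,-26.7,0,0,0,0,0,-20,-26.7,0,0,0,0,0,-20,-26.7,0,0,0,0,0,-20,-26.7,0,0,0,0,0])

```text
time: 20.35
tool_pos: [0.4919, -0.2872, 0.149]
ee_rot: [3.141, 0.0, -1.519]
wrist_force: [-0.9, 0.1, -1.0]
width: 0.0417
```

Run:
```python
from ch import *
o=st()
im,K,W=cam("wrist")
crop(im,0,0,512,384,1.5,"w16.png",1.3)
im,K,W=cam("top");chargers(im,K,W)
```

```text
t 20.35 pos [ 491.9 -287.2  149. ] rpy [ 1.7996e+02  2.0000e-02 -8.7020e+01] F [-0.9  0.1 -1. ] w 41.7
charger xy 531.7 45.8 ang -0.1 size 24 36 px 236 208
charger xy 641.4 56.7 ang -9.9 size 26 37 px 232 172
```

View pics/w16.png

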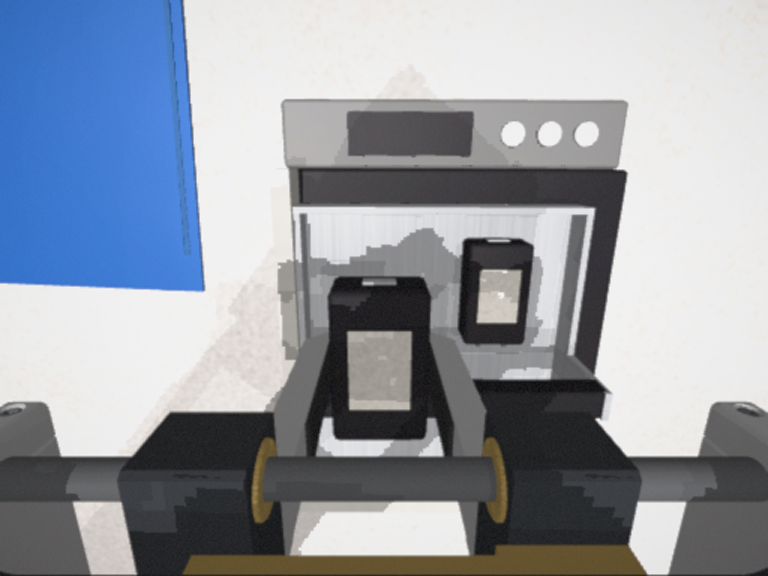

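Emit:
send_rows(rows=[2,0,-15,0,0,0,0,2,0,-15,0,0,0,0,0,0,-15,0,0,0,0,0,0,-15,0,0,0,0,0,0,-15,0,0,0,0,0,0,-14,0,0,0,0,0,0,-10,0,0,0,0,0,0,-5,0,0,0,0])

```text
time: 21.45
tool_pos: [0.4967, -0.2864, 0.0452]
ee_rot: [3.141, 0.0, -1.519]
wrist_force: [-4.0, 0.7, 11.2]
width: 0.0416
```

Run:
```python
from ch import *
o=st()
im,K,W=cam("wrist")
crop(im,0,0,512,384,1.5,"w17.png",1.3)
```

```text
t 21.45 pos [ 496.7 -286.4   45.2] rpy [ 1.7996e+02  3.0000e-02 -8.7020e+01] F [-4.   0.7 11.2] w 41.6
```

View pics/w17.png

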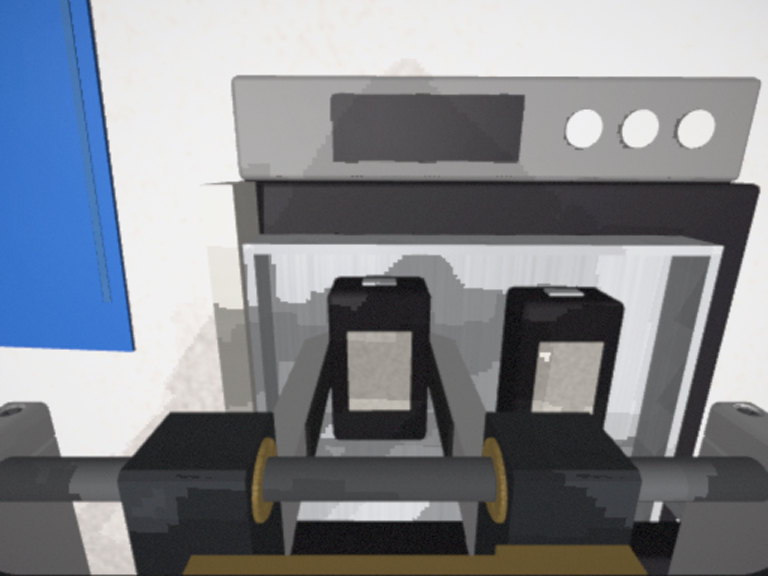

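Emit:
send_rows(rows=[0,0,0,0,0,0,0.58,0,0,0,0,0,0,0.58,0,0,0,0,0,0,0.58,0,0,12,0,0,0,0.58,0,0,20,0,0,0,0.58,0,0,30,0,0,0,0.6,0,0,30,0,0,0,0.7,0,0,30,0,0,0,0.8])

```text
time: 22.5
tool_pos: [0.4971, -0.2867, 0.1696]
ee_rot: [-3.14, -0.001, -1.519]
wrist_force: [0.0, -0.5, 0.5]
width: 0.0726
```

Run:
```python
from ch import *
o=st()
im,K,W=cam("wrist")
crop(im,0,0,512,384,1.5,"w18.png",1.3)
im,K,W=cam("top");chargers(im,K,W)
```

```text
t 22.5 pos [ 497.1 -286.7  169.6] rpy [-1.7994e+02 -6.0000e-02 -8.7020e+01] F [ 0.  -0.5  0.5] w 72.6
charger xy 531.7 45.8 ang -0.1 size 24 36 px 236 208
charger xy 641.0 56.7 ang -11.2 size 26 37 px 232 172
```

View pics/w18.png

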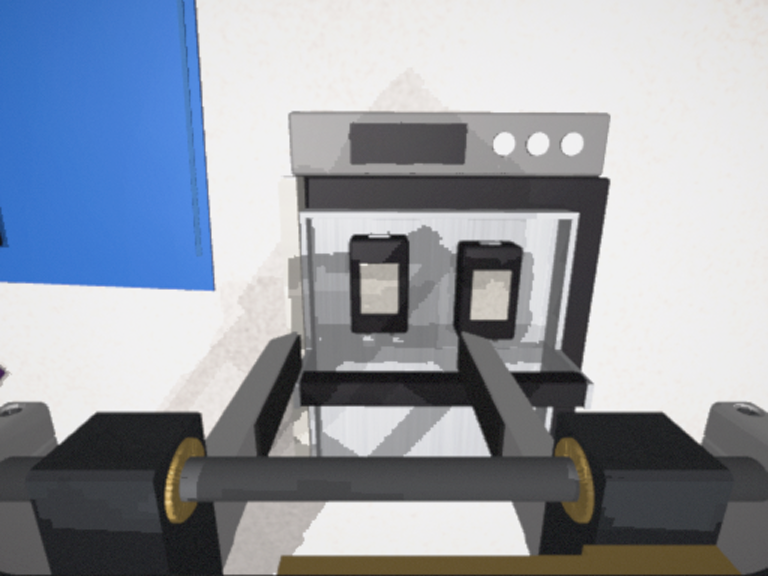

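Emit:
send_rows(rows=[18.3,42.9,0,0,0,-3.4,0.8,18.3,42.9,0,0,0,-2,0.8,18.3,42.9,0,0,0,-2,0.8,18.3,42.9,0,0,0,-2,0.8,18.3,42.9,-5,0,0,-2,0.8,18.3,42.9,-5,0,0,-2,0.8,18.3,42.9,-5,0,0,0,0.8,18.3,42.9,-5,0,0,0,0.8])

```text
time: 23.6
tool_pos: [0.6433, 0.0581, 0.146]
ee_rot: [3.14, -0.001, -1.753]
wrist_force: [-0.2, -0.6, 0.3]
width: 0.0752
```

Run:
```python
from ch import *
o=st()
im,K,W=cam("wrist")
crop(im,130,50,400,250,3,"w19.png",1.3)
chargers(im,K,W)
```

```text
t 23.6 pos [643.3  58.1 146. ] rpy [ 1.7991e+02 -3.0000e-02 -1.0042e+02] F [-0.2 -0.6  0.3] w 75.2
charger xy 533.3 46.3 ang 1.7 size 38 27 px 279 273
charger xy 541.8 -28.0 ang 13.0 size 112 36 px 339 256
charger xy 643.5 56.2 ang -10.4 size 27 35 px 254 188
```

View pics/w19.png

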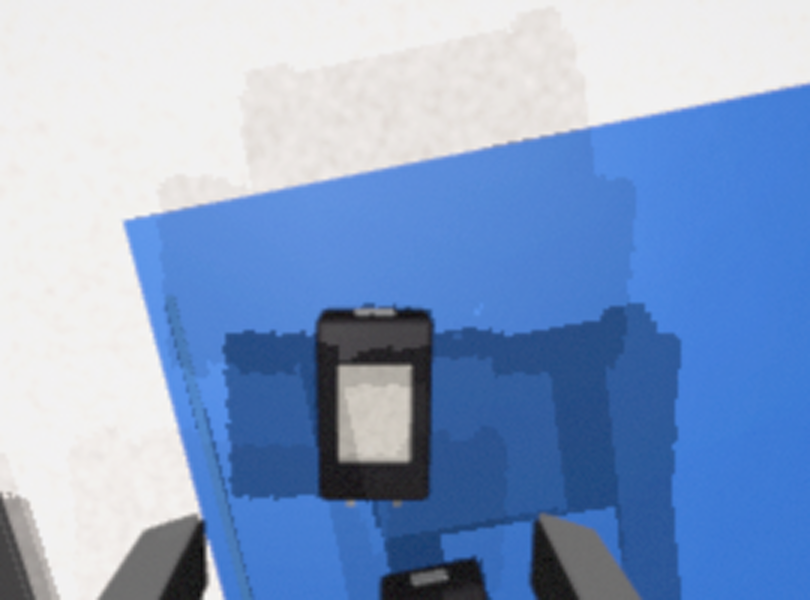

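Emit:
send_rows(rows=[0,-1,-20,0,0,0,0.8,0,-1,-20,0,0,0,0.8,0,0,-20,0,0,0,0.8,0,0,-20,0,0,0,0.8,0,0,-20,0,0,0,0.8,0,0,-18,0,0,0,0.8,0,0,-13,0,0,0,0.8,0,0,-7,0,0,0,0.8])

```text
time: 24.65
tool_pos: [0.643, 0.0546, 0.0085]
ee_rot: [3.141, -0.0, -1.753]
wrist_force: [0.1, 0.2, -0.2]
width: 0.0753
```

Emit:
send_rows(rows=[0,0,0,0,0,0,0.3,0,0,0,0,0,0,0,0,0,0,0,0,0,0,0,0,0,0,0,0,0,0,0,0,0,0,0,0,0,0,30,0,0,0,0,0,0,50,0,0,0,0,0,0,60,0,0,0,0])

```text
time: 25.65
tool_pos: [0.6421, 0.0546, 0.1489]
ee_rot: [3.138, -0.001, -1.753]
wrist_force: [1.7, 0.5, -0.5]
width: 0.0416
```

Emit:
send_rows(rows=[-25,-40,0,0,0,2.4,0,-31,-52,0,0,0,2,0,-31,-52,0,0,0,2,0,-31,-52,0,0,0,2,0,-31,-52,0,0,0,2,0,-31,-52,0,0,0,2,0,-31,-52,0,0,0,1,0,-31,-52,0,0,0,0,0])

```text
time: 26.65
tool_pos: [0.3999, -0.3507, 0.1494]
ee_rot: [-3.142, -0.0, -1.519]
wrist_force: [0.1, -0.1, -1.1]
width: 0.0418
```

Run:
```python
from ch import *
o=st()
im,K,W=cam("wrist")
crop(im,0,0,512,384,1.5,"w20.png",1.3)
im,K,W=cam("top");chargers(im,K,W)
crop(im,190,130,420,300,3.4,"t20.png",1.8)
```

```text
t 26.65 pos [ 399.9 -350.7  149.4] rpy [-1.7999e+02 -1.0000e-02 -8.7010e+01] F [ 0.1 -0.1 -1.1] w 41.8
charger xy 531.7 45.8 ang -0.1 size 24 36 px 236 208
```

View pics/w20.png

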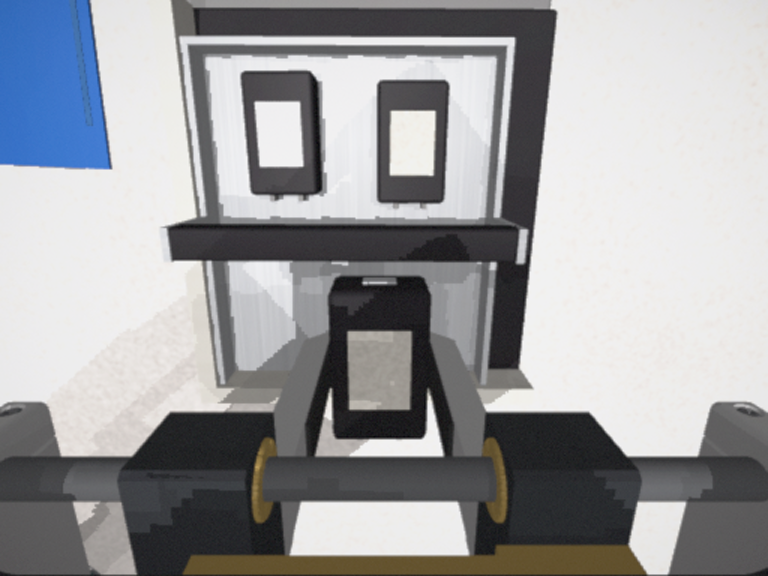

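Emit:
send_rows(rows=[-4,-8,-5,0,0,0,0,-4,-8,-10,0,0,0,0,-2,-2,-20,0,0,0,0,0,0,-20,0,0,0,0,0,0,-20,0,0,0,0,0,0,-14,0,0,0,0,0,0,-10,0,0,0,0,0,0,-5,0,0,0,0])

```text
time: 27.75
tool_pos: [0.3914, -0.367, 0.0451]
ee_rot: [3.141, 0.001, -1.518]
wrist_force: [-3.0, 6.7, 19.0]
width: 0.0418
```

Run:
```python
from ch import *
o=st()
im,K,W=cam("wrist")
crop(im,0,0,512,384,1.5,"w21.png",1.3)
```

```text
t 27.75 pos [ 391.4 -367.    45.1] rpy [ 1.7998e+02  3.0000e-02 -8.6990e+01] F [-3.   6.7 19. ] w 41.8
```

View pics/w21.png

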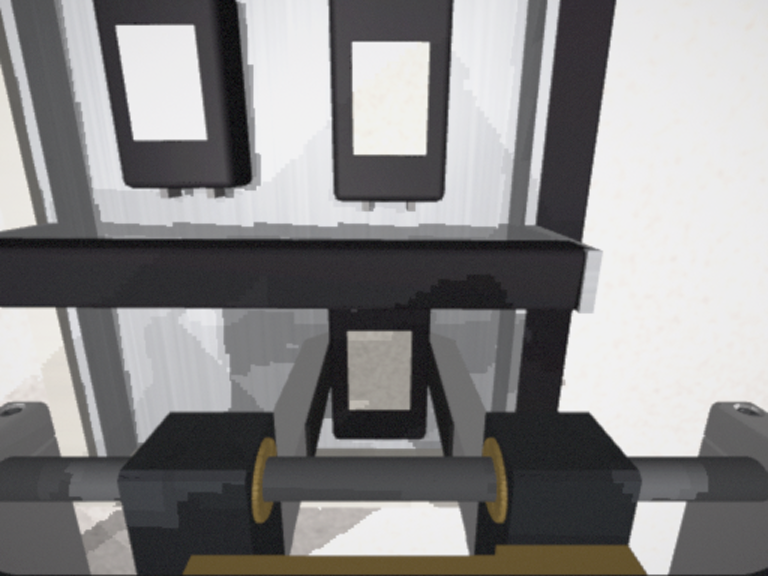

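Emit:
send_rows(rows=[0,0,0,0,0,0,0.58,0,0,0,0,0,0,0.58,0,0,0,0,0,0,0.58,0,0,12,0,0,0,0.58,0,0,20,0,0,0,0.58,0,0,30,0,0,0,0.6,0,0,30,0,0,0,0.7,0,0,30,0,0,0,0.8])

```text
time: 28.8
tool_pos: [0.3914, -0.3675, 0.1696]
ee_rot: [-3.141, -0.001, -1.519]
wrist_force: [0.1, -0.9, 0.5]
width: 0.0722
```

Run:
```python
from ch import *
o=st()
im,K,W=cam("wrist")
crop(im,0,0,512,384,1.5,"w22.png",1.3)
im,K,W=cam("top");chargers(im,K,W)
```

```text
t 28.8 pos [ 391.4 -367.5  169.6] rpy [-1.7995e+02 -7.0000e-02 -8.7020e+01] F [ 0.1 -0.9  0.5] w 72.2
charger xy 531.7 45.8 ang -0.1 size 24 36 px 236 208
```

View pics/w22.png

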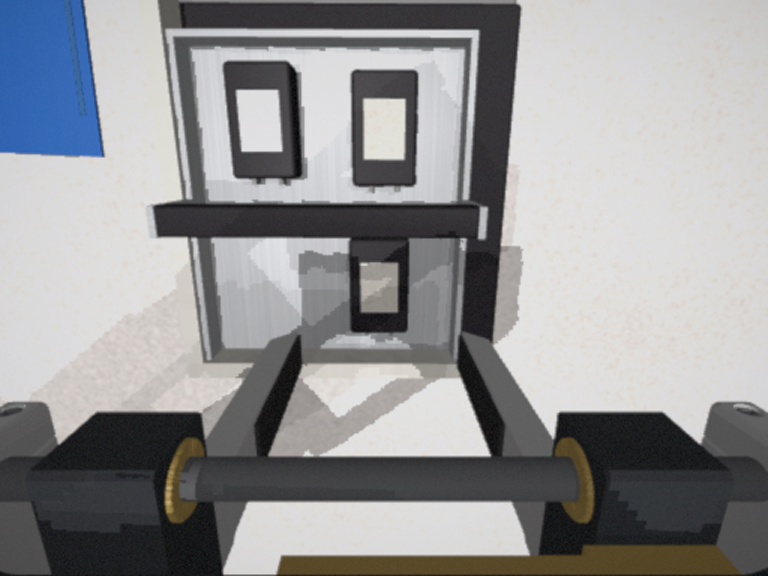

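Emit:
send_rows(rows=[17.7,51.7,0,0,0,-1.5,0.8,17.7,51.7,0,0,0,0,0.8,17.7,51.7,0,0,0,0,0.8,17.7,51.7,0,0,0,0,0.8,17.7,51.7,-5,0,0,0,0.8,17.7,51.7,-5,0,0,0,0.8,17.7,51.7,-5,0,0,0,0.8,17.7,51.7,-5,0,0,0,0.8])

```text
time: 29.9
tool_pos: [0.5328, 0.0479, 0.1463]
ee_rot: [3.141, -0.0, -1.545]
wrist_force: [1.2, -0.4, -0.4]
width: 0.0752
```

Run:
```python
from ch import *
o=st()
im,K,W=cam("wrist")
crop(im,130,50,400,250,3,"w23.png",1.3)
chargers(im,K,W)
```

```text
t 29.9 pos [532.8  47.9 146.3] rpy [ 1.7994e+02 -2.0000e-02 -8.8520e+01] F [ 1.2 -0.4 -0.4] w 75.2
charger xy 486.3 -30.0 ang 74.7 size 28 12 px 320 229
charger xy 488.9 116.8 ang -26.1 size 7 8 px 191 224
charger xy 533.5 46.7 ang 2.3 size 38 26 px 254 188
```

View pics/w23.png

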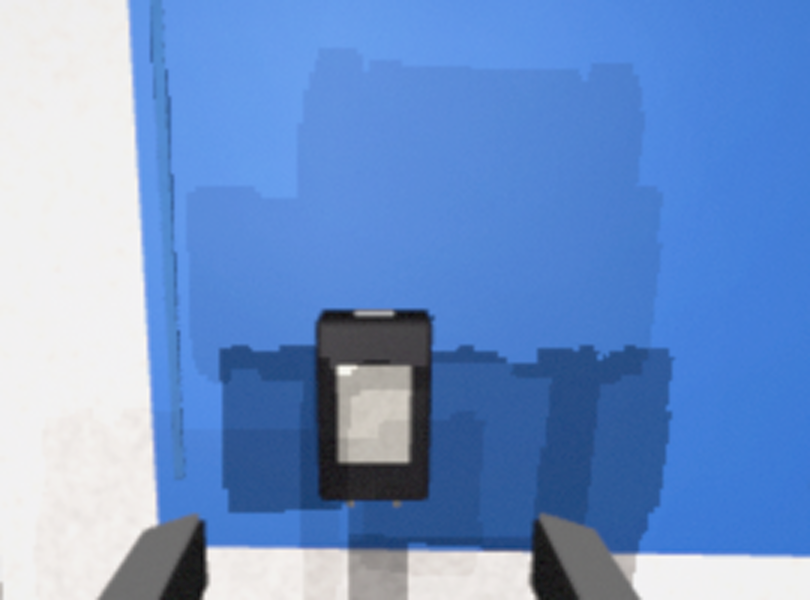

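Emit:
send_rows(rows=[0,-1,-20,0,0,0.5,0.8,0,0,-20,0,0,0,0.8,0,0,-20,0,0,0,0.8,0,0,-20,0,0,0,0.8,0,0,-20,0,0,0,0.8,0,0,-18,0,0,0,0.8,0,0,-13,0,0,0,0.8,0,0,-7,0,0,0,0.8])

```text
time: 30.95
tool_pos: [0.5325, 0.0452, 0.0085]
ee_rot: [3.14, -0.0, -1.536]
wrist_force: [0.4, 0.3, 0.1]
width: 0.0753
```

Emit:
send_rows(rows=[0,0,0,0,0,0,0.3,0,0,0,0,0,0,0,0,0,0,0,0,0,0,0,0,0,0,0,0,0,0,0,0,0,0,0,0,0,0,30,0,0,0,0,0,0,50,0,0,0,0,0,0,60,0,0,0,0])

```text
time: 31.95
tool_pos: [0.5316, 0.0452, 0.1491]
ee_rot: [3.138, -0.0, -1.536]
wrist_force: [1.4, -0.2, -1.7]
width: 0.0417
```

Emit:
send_rows(rows=[-17.9,-41.6,0,0,0,1,0,-17.9,-41.6,0,0,0,0,0,-17.9,-41.6,0,0,0,0,0,-17.9,-41.6,0,0,0,0,0,-17.9,-41.6,0,0,0,0,0,-17.9,-41.6,0,0,0,0,0,-17.9,-41.6,0,0,0,0,0,-17.9,-41.6,0,0,0,0,0])

```text
time: 32.95
tool_pos: [0.3887, -0.2887, 0.1492]
ee_rot: [3.141, 0.0, -1.519]
wrist_force: [0.1, -0.2, -1.5]
width: 0.0419
```

Run:
```python
from ch import *
o=st()
im,K,W=cam("wrist")
crop(im,0,0,512,384,1.5,"w24.png",1.3)
im,K,W=cam("top");
crop(im,190,130,420,300,3.4,"t24.png",1.8)
```

```text
t 32.95 pos [ 388.7 -288.7  149.2] rpy [ 1.7998e+02  1.0000e-02 -8.7020e+01] F [ 0.1 -0.2 -1.5] w 41.9
```

View pics/w24.png

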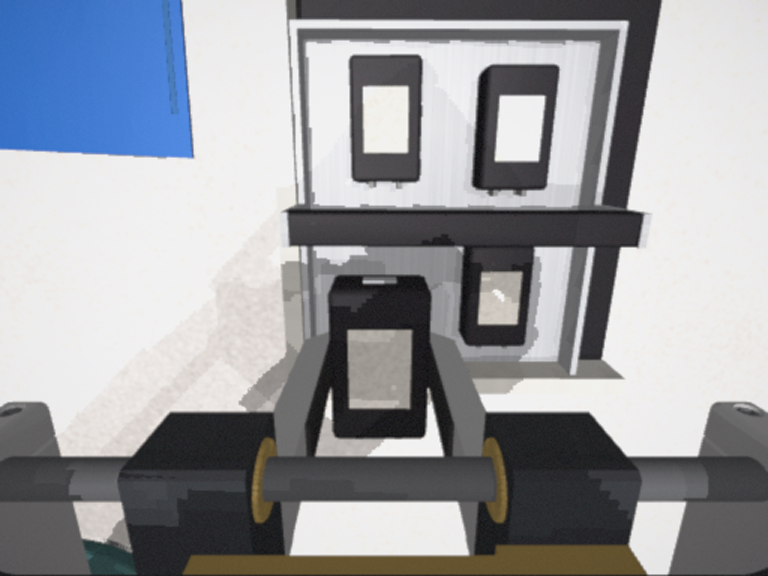

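View pics/t24.png

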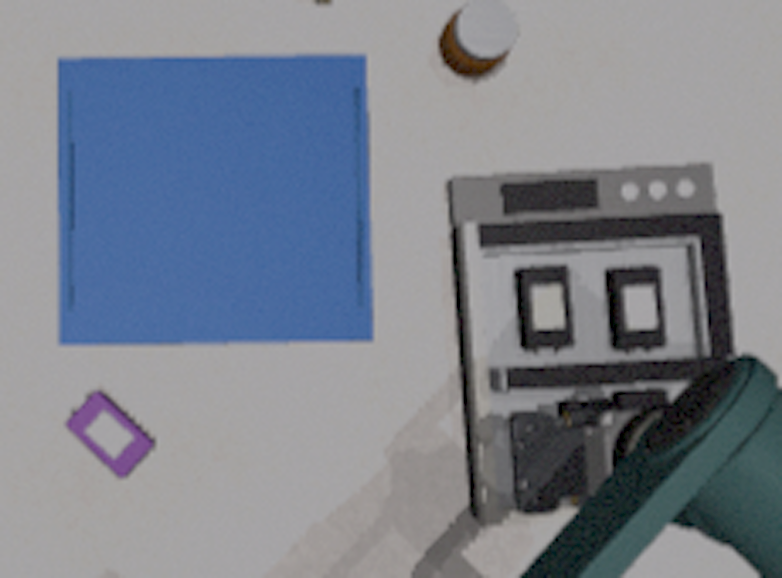

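Emit:
send_rows(rows=[1,-2,-15,0,0,0,0,0,-1,-15,0,0,0,0,0,0,-15,0,0,0,0,0,0,-15,0,0,0,0,0,0,-15,0,0,0,0,0,0,-14,0,0,0,0,0,0,-10,0,0,0,0,0,0,-5,0,0,0,0])

```text
time: 34.05
tool_pos: [0.3905, -0.2904, 0.0451]
ee_rot: [3.141, 0.001, -1.519]
wrist_force: [-5.9, 6.0, 13.7]
width: 0.0419
```

Emit:
send_rows(rows=[0,0,0,0,0,0,0.58,0,0,0,0,0,0,0.58,0,0,0,0,0,0,0.58,0,0,12,0,0,0,0.58,0,0,20,0,0,0,0.58,0,0,30,0,0,0,0.6,0,0,40,0,0,0,0.7,0,0,40,0,0,0,0.8])

```text
time: 35.05
tool_pos: [0.3907, -0.2906, 0.1897]
ee_rot: [-3.141, -0.001, -1.519]
wrist_force: [0.3, -1.1, 0.5]
width: 0.0724
```

Run:
```python
from ch import *
o=st()
im,K,W=cam("wrist")
crop(im,0,0,512,384,1.5,"w25.png",1.3)
```

```text
t 35.05 pos [ 390.7 -290.6  189.7] rpy [-1.7995e+02 -5.0000e-02 -8.7020e+01] F [ 0.3 -1.1  0.5] w 72.4
```

View pics/w25.png

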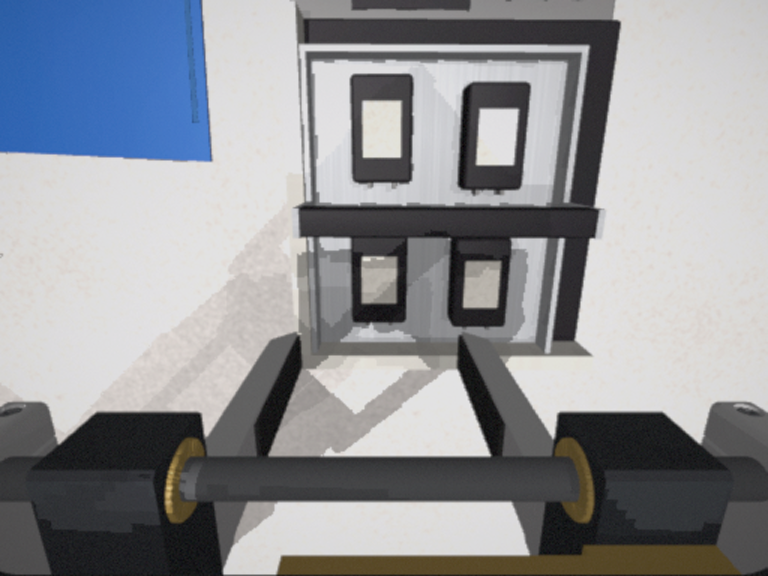

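Emit:
send_rows(rows=[6.2,-4.7,0,0,0,10.7,1,6.2,-4.7,0,0,0,10.7,1,6.2,-4.7,0,0,0,10.7,1,6.2,-4.7,0,0,0,10.7,1,6.2,-4.7,0,0,0,10.7,1,6.2,-4.7,0,0,0,10.7,1,6.2,-4.7,0,0,0,10.7,1,6.2,-4.7,0,0,0,10.7,1])

```text
time: 36.1
tool_pos: [0.4407, -0.3284, 0.1881]
ee_rot: [3.141, -0.001, -0.019]
wrist_force: [-0.8, -0.8, 0.4]
width: 0.0937
```

Run:
```python
from ch import *
o=st()
im,K,W=cam("wrist")
crop(im,0,0,512,384,1.5,"w26.png",1.3)
im,K,W=cam("top");
crop(im,190,130,420,300,3.4,"t26.png",1.8)
```

```text
t 36.1 pos [ 440.7 -328.4  188.1] rpy [ 1.7996e+02 -5.0000e-02 -1.0600e+00] F [-0.8 -0.8  0.4] w 93.7
```

View pics/w26.png

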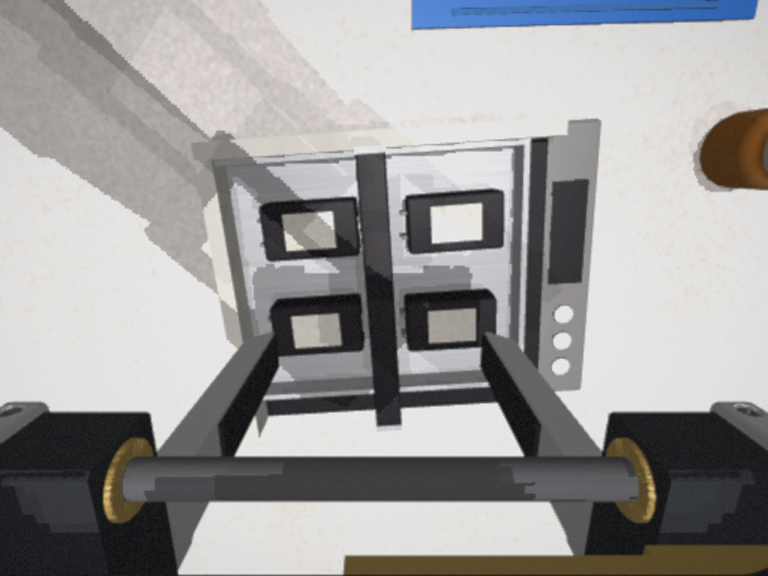

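Emit:
send_rows(rows=[0,0,-10,0,0,2,1,0,0,-15,0,0,1.8,1,0,0,-17,0,0,0,1,0,0,-17,0,0,0,1,0,0,-17,0,0,0,1,0,0,-15,0,0,0,1,0,0,-8,0,0,0,1,0,0,-5,0,0,0,1])

```text
time: 37.2
tool_pos: [0.4404, -0.3282, 0.0831]
ee_rot: [-3.142, -0.0, 0.042]
wrist_force: [0.7, -0.2, -0.2]
width: 0.094
```

Emit:
send_rows(rows=[0,0,0,0,0,0,0.5,0,0,0,0,0,0,0.3,0,0,0,0,0,0,0,0,0,0,0,0,0,0,0,0,0,0,0,0,0,0,0,0,0,0,0,0,0,0,0,0,0,0,0,0,0,0,0,0,0,0])

```text
time: 38.2
tool_pos: [0.4413, -0.3281, 0.0836]
ee_rot: [3.141, -0.002, 0.042]
wrist_force: [1.4, -0.5, -4.6]
width: 0.0178
```

Run:
```python
from ch import *
o=st()
im,K,W=cam("wrist")
crop(im,0,0,512,384,1.5,"w27.png",1.3)
```

```text
t 38.2 pos [ 441.3 -328.1   83.6] rpy [ 1.7999e+02 -1.4000e-01  2.3900e+00] F [ 1.4 -0.5 -4.6] w 17.8
```

View pics/w27.png

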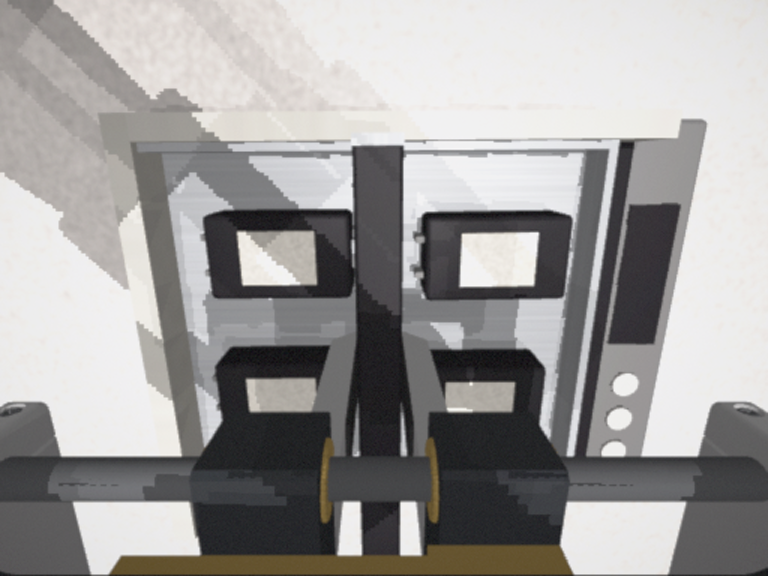

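Emit:
send_rows(rows=[1,-1,4,0,0,0,0,1,-1,8,0,0,0,0,1,-1,12,0,0,0,0,0,0,18,0,0,0,0,0,0,22,0,0,0,0,0,0,26,0,0,0,0,0,0,26,0,0,0,0,0,0,22,0,0,0,0])

```text
time: 39.25
tool_pos: [0.4429, -0.3315, 0.2242]
ee_rot: [3.14, -0.001, 0.041]
wrist_force: [-0.1, 0.3, -7.5]
width: 0.0179
```

Run:
```python
from ch import *
o=st();print(o["wrist_torque"],o["joint_positions"])
im,K,W=cam("wrist")
crop(im,0,0,512,384,1.5,"w28.png",1.3)
im,K,W=cam("side")
crop(im,0,0,512,384,1.5,"s28.png",1.3)
```

```text
t 39.25 pos [ 442.9 -331.5  224.2] rpy [ 1.7989e+02 -4.0000e-02  2.3500e+00] F [-0.1  0.3 -7.5] w 17.9
[-0.11914055 -0.04735044  0.06365132] [-7.44452127e-01  9.03810288e-02  1.33042156e+00 -8.54296854e-04
  1.71903729e+00 -7.85536688e-01]
```

View pics/w28.png

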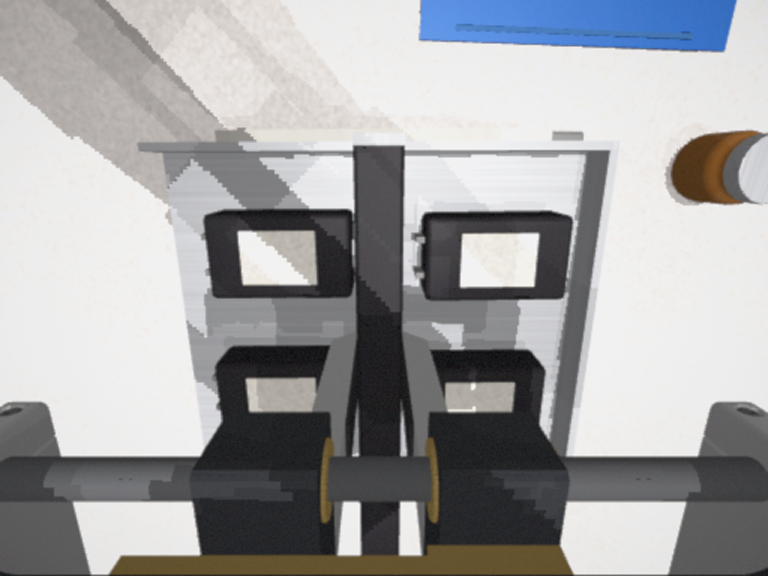

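View pics/s28.png

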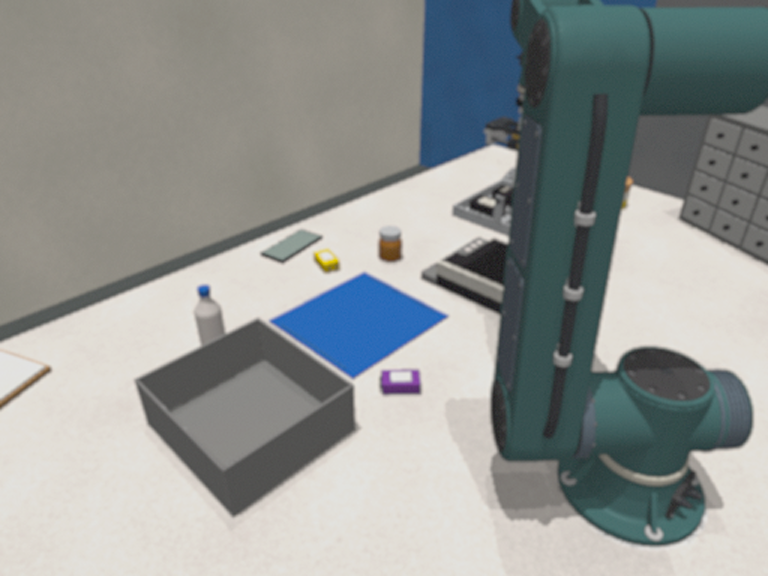

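Emit:
send_rows(rows=[4,6,0,0,0,1,0,4,12,0,0,0,1,0,4,18,0,0,0,1,0,4,24,0,0,0,1,0,4,30,0,0,0,1,0,4,36,0,0,0,1,0,4,40,0,0,0,1,0,4,42,0,0,0,1,0])

```text
time: 40.35
tool_pos: [0.4749, -0.1206, 0.221]
ee_rot: [-3.141, 0.001, 0.183]
wrist_force: [1.7, 1.0, -7.3]
width: 0.0179
```

Emit:
send_rows(rows=[6,42,0,0,0,2,0,6,42,0,0,0,2,0,6,42,0,0,0,2,0,6,42,0,0,0,2,0,6,42,0,0,0,2,0,6,42,0,0,0,2,0,6,42,0,0,0,2,0,6,42,0,0,0,2,0])

```text
time: 41.35
tool_pos: [0.5221, 0.2153, 0.221]
ee_rot: [-3.141, 0.001, 0.464]
wrist_force: [0.4, 0.6, -6.5]
width: 0.0178
```

Emit:
send_rows(rows=[4,38,0,0,0,1,0,4,32,0,0,0,1,0,4,26,0,0,0,1,0,4,22,0,0,0,1,0,4,16,0,0,0,1,0,4,12,0,0,0,1,0,2,6,0,0,0,1,0,0,2,0,0,0,0.4,0])

```text
time: 42.35
tool_pos: [0.5495, 0.3667, 0.2213]
ee_rot: [3.141, 0.0, 0.59]
wrist_force: [0.1, -0.2, -7.0]
width: 0.0176
```

Run:
```python
from ch import *
o=st();print(o["wrist_torque"],o["joint_positions"])
im,K,W=cam("wrist")
crop(im,0,0,512,384,1.5,"w29.png",1.3)
im,K,W=cam("side")
crop(im,0,0,512,384,1.5,"s29.png",1.3)
im,K,W=cam("top")
crop(im,50,80,350,300,2.6,"t29.png",1.3)
```

```text
t 42.35 pos [549.5 366.7 221.3] rpy [1.7998e+02 3.0000e-02 3.3790e+01] F [ 0.1 -0.2 -7. ] w 17.6
[-0.05137145 -0.08196986  0.03138995] [ 5.02852006e-01  3.37034420e-01  1.04350856e+00 -3.35089629e-04
  1.76150699e+00 -8.70256418e-02]
```

View pics/w29.png

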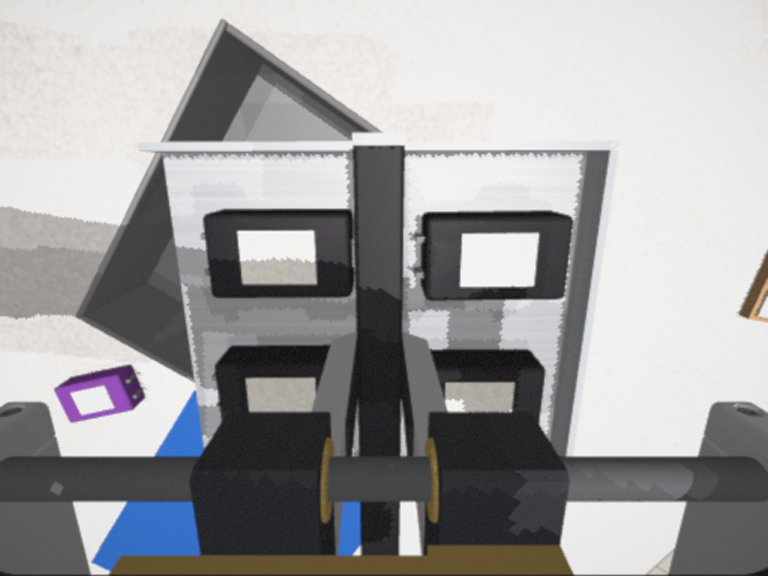

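View pics/s29.png

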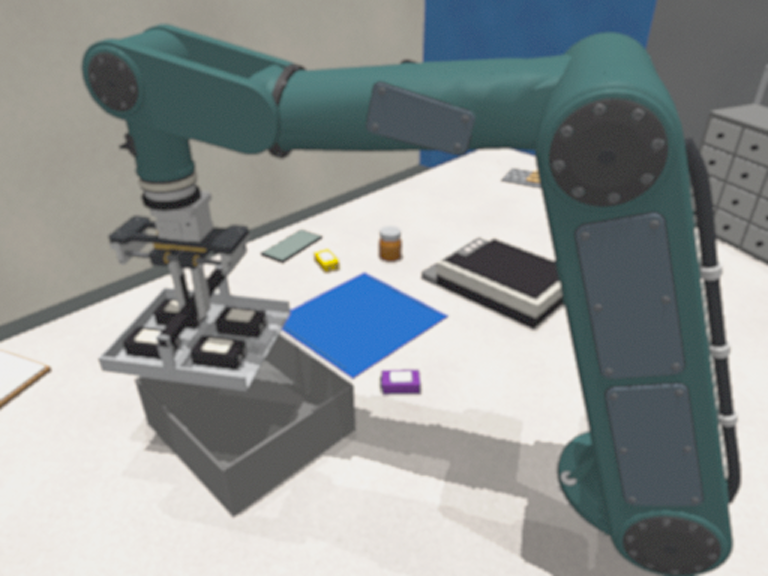

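View pics/t29.png

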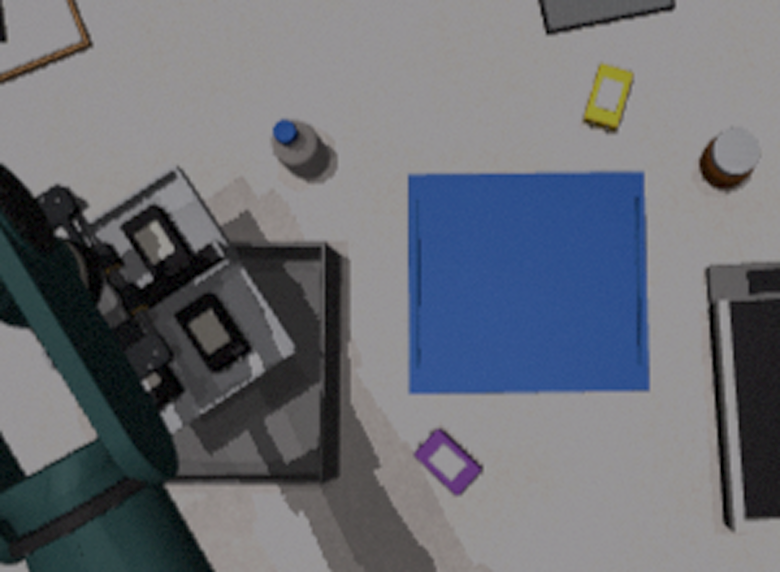

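Emit:
send_rows(rows=[0,0,0,1.11,-1.66,0,0,0,0,0,2.22,-3.32,0,0,0,0,0,2.22,-3.32,0,0,0,0,0,2.22,-3.32,0,0,0,0,0,2.22,-3.32,0,0,0,0,0,2.22,-3.32,0,0,0,0,0,1.11,-1.66,0,0,0,0,0,0,0,0,0])

```text
time: 43.5
tool_pos: [0.5478, 0.3653, 0.2206]
ee_rot: [3.141, -0.415, 0.589]
wrist_force: [-0.7, 0.2, -7.4]
width: 0.0178
```

Run:
```python
from ch import *
o=st();print(o["wrist_torque"],o["joint_positions"])
im,K,W=cam("side")
crop(im,0,0,400,384,2,"s30.png",1.3)
im,K,W=cam("top")
crop(im,50,80,350,300,2.6,"t30.png",1.3)
```

```text
t 43.5 pos [547.8 365.3 220.6] rpy [179.99 -23.75  33.74] F [-0.7  0.2 -7.4] w 17.8
[-0.52470899  0.63080572  0.00889755] [ 0.47836079  0.01725503  1.47266021  0.04685016  1.23968919 -0.11652295]
```

View pics/s30.png

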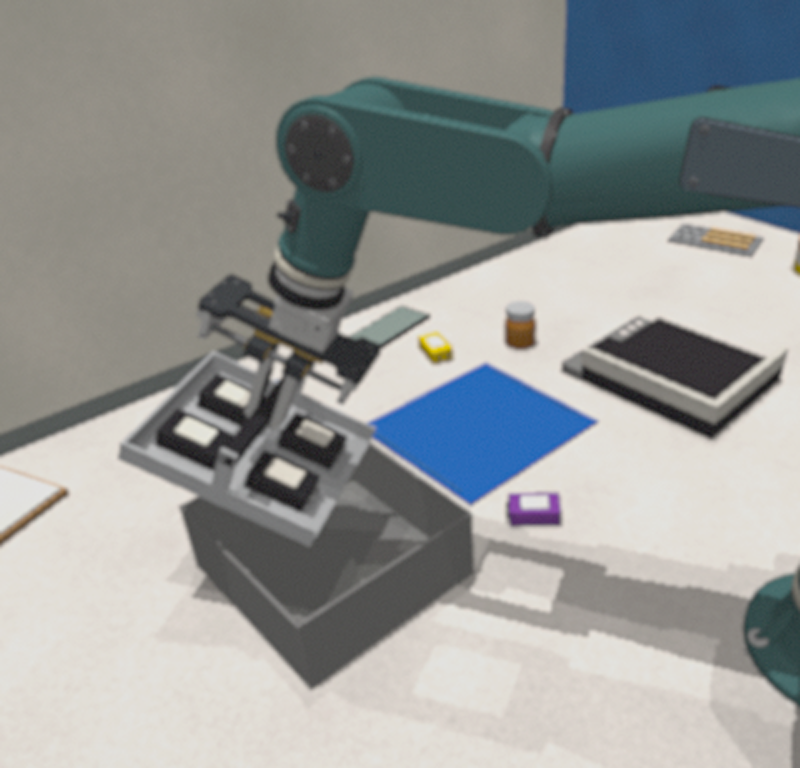

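View pics/t30.png

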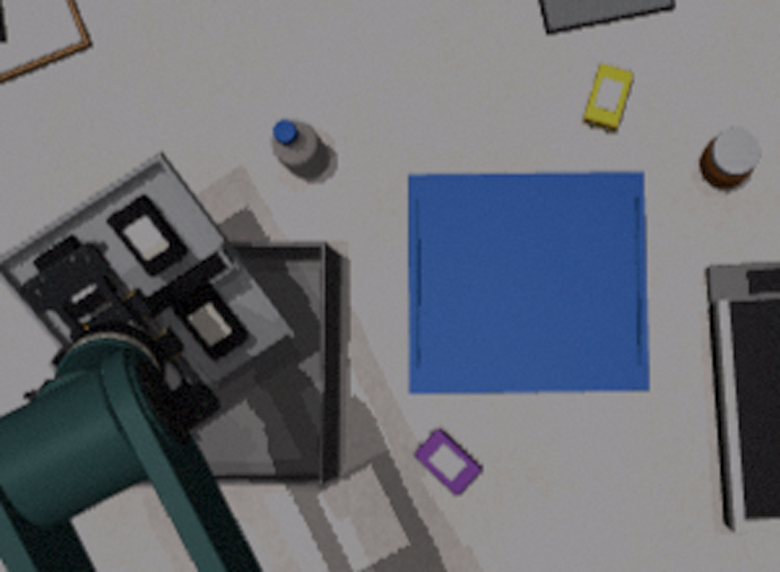

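Emit:
send_rows(rows=[0,0,0,2,-3,0,0,0,0,0,2,-3,0,0,0,0,0,2,-3,0,0,0,0,0,2,-3,0,0,0,0,0,2,-3,0,0,0,0,0,2,-3,0,0,0,0,0,2,-3,0,0,0,0,0,2,-3,0,0])

```text
time: 44.6
tool_pos: [0.5502, 0.3671, 0.2243]
ee_rot: [3.139, -0.927, 0.591]
wrist_force: [0.5, 0.1, -2.4]
width: 0.0179
```

Run:
```python
from ch import *
o=st();print(o["wrist_torque"],o["joint_positions"])
im,K,W=cam("side")
crop(im,0,0,400,384,2,"s31.png",1.3)
im,K,W=cam("top")
crop(im,50,80,350,300,2.6,"t31.png",1.3)
```

```text
t 44.6 pos [550.2 367.1 224.3] rpy [179.85 -53.09  33.89] F [ 0.5  0.1 -2.4] w 17.9
[-0.52945888  0.66389778  0.03229466] [ 0.43950351 -0.24617397  1.92337827  0.22689701  0.5546431  -0.28545988]
```

View pics/s31.png

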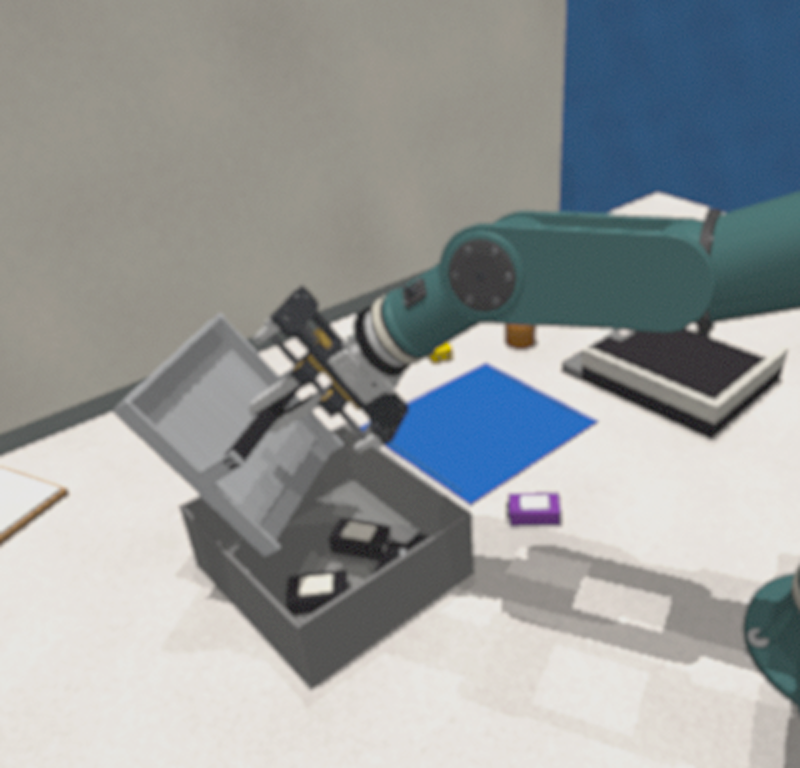

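View pics/t31.png

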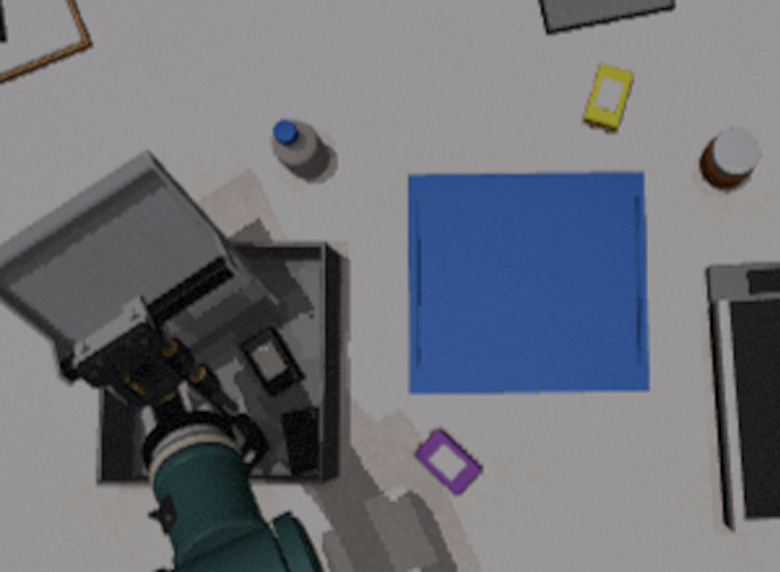

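Emit:
send_rows(rows=[0,0,5,-3.665,5.49,0,0,0,0,5,-3.665,5.49,0,0,0,0,0,-3.665,5.49,0,0,0,0,0,-3.665,5.49,0,0,0,0,0,-3.665,5.49,0,0,0,0,0,-3.665,5.49,0,0,0,0,0,-3.665,5.49,0,0,0,0,0,-3.665,5.49,0,0])

```text
time: 45.7
tool_pos: [0.5513, 0.3678, 0.2344]
ee_rot: [3.141, -0.003, 0.589]
wrist_force: [0.1, 0.2, -4.3]
width: 0.0181
```

Run:
```python
from ch import *
o=st();print(o["wrist_torque"],o["joint_positions"])
im,K,W=cam("side")
crop(im,0,0,400,384,2,"s32.png",1.3)
im,K,W=cam("wrist")
crop(im,0,0,512,384,1.5,"w32.png",1.3)
```

```text
t 45.7 pos [551.3 367.8 234.4] rpy [ 1.7994e+02 -1.5000e-01  3.3740e+01] F [ 0.1  0.2 -4.3] w 18.1
[-0.02141007 -0.12084332  0.02863854] [ 5.03216029e-01  3.39766705e-01  1.01434304e+00 -8.21667109e-04
  1.78485153e+00 -8.57459500e-02]
```

View pics/s32.png

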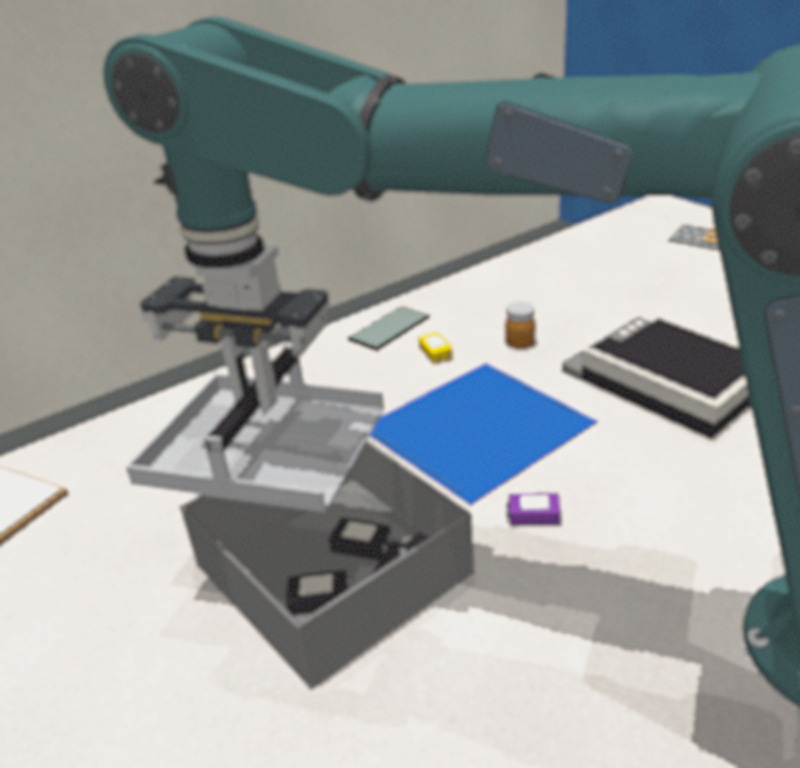

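View pics/w32.png

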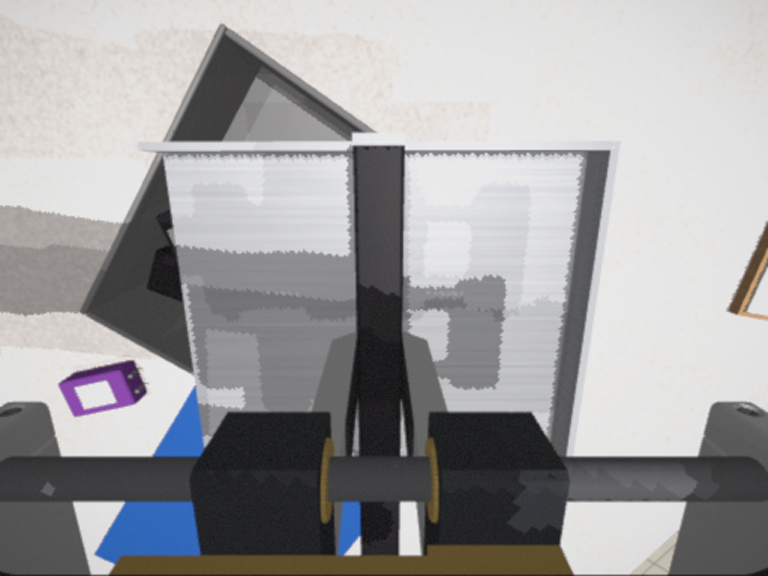

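Emit:
send_rows(rows=[-4,-6,0,0,0,-1,0,-4,-12,0,0,0,-1,0,-4,-18,0,0,0,-1,0,-4,-24,0,0,0,-1,0,-4,-30,0,0,0,-1,0,-4,-36,0,0,0,-1,0,-4,-40,0,0,0,-1,0,-4,-42,0,0,0,-1,0])

```text
time: 46.8
tool_pos: [0.5159, 0.1568, 0.2329]
ee_rot: [3.14, -0.004, 0.449]
wrist_force: [0.1, -0.5, -3.9]
width: 0.018
```

Emit:
send_rows(rows=[-6,-42,0,0,0,-2,0,-6,-42,0,0,0,-2,0,-6,-42,0,0,0,-2,0,-6,-42,0,0,0,-2,0,-6,-42,0,0,0,-2,0,-6,-42,0,0,0,-2,0,-6,-42,0,0,0,-2,0,-6,-42,0,0,0,-2,0])

```text
time: 47.8
tool_pos: [0.4675, -0.1785, 0.2329]
ee_rot: [3.139, -0.003, 0.168]
wrist_force: [0.3, 0.1, -2.6]
width: 0.0176
```

Emit:
send_rows(rows=[-4,-38,0,0,0,-1,0,-4,-32,0,0,0,-1,0,-4,-26,0,0,0,-1,0,-4,-22,0,0,0,-1,0,-4,-17,0,0,0,-1,0,-3,-13,0,0,0,-1,0,-1,-7,0,0,0,-1,0,0,-3,0,0,0,-0.3,0])

```text
time: 48.8
tool_pos: [0.4454, -0.3352, 0.2314]
ee_rot: [-3.141, -0.0, 0.043]
wrist_force: [0.4, 0.4, -2.9]
width: 0.0174
```

Run:
```python
from ch import *
o=st()
im,K,W=cam("wrist")
crop(im,0,0,512,384,1.5,"w33.png",1.3)
im,K,W=cam("top")
crop(im,70,150,200,290,5,"t33.png",2)
```

```text
t 48.8 pos [ 445.4 -335.2  231.4] rpy [-179.97   -0.      2.47] F [ 0.4  0.4 -2.9] w 17.4
```

View pics/w33.png

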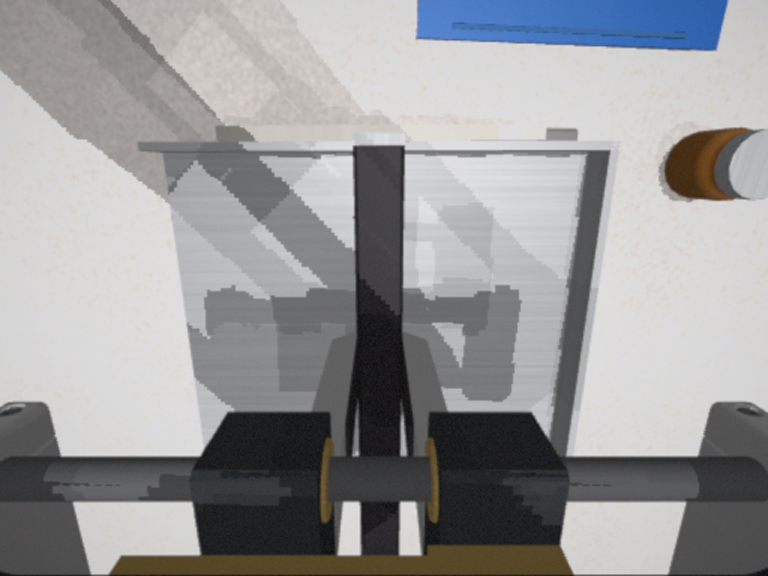

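View pics/t33.png

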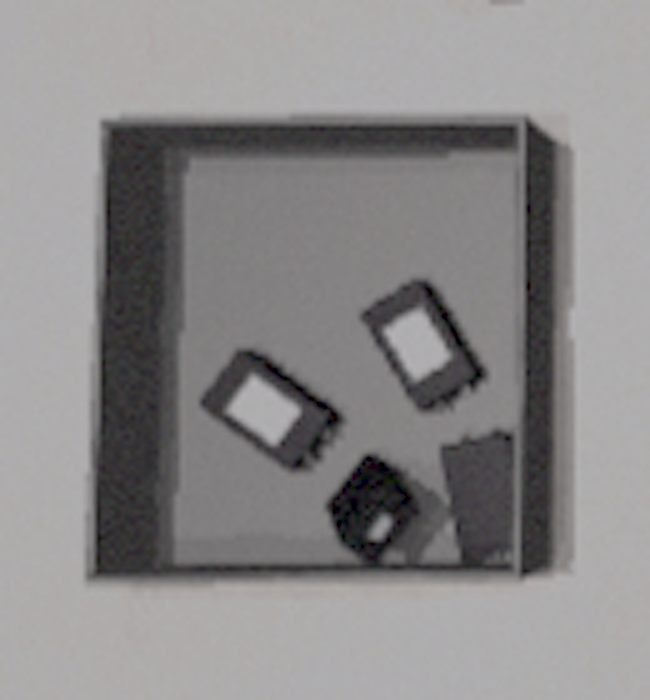

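Emit:
send_rows(rows=[1.5,0,-20,0,0,0,0,1,0,-26,0,0,0,0,0,0,-26,0,0,0,0,0,0,-26,0,0,0,0,0,0,-22,0,0,0,0,0,0,-14,0,0,0,0,0,0,-7,0,0,0,0,0,0,-4,0,0,0,0])

```text
time: 49.9
tool_pos: [0.4482, -0.3353, 0.0868]
ee_rot: [3.141, -0.001, 0.044]
wrist_force: [0.3, -0.5, -2.9]
width: 0.0178
```

Run:
```python
from ch import *
o=st();print(o["wrist_torque"])
im,K,W=cam("wrist")
crop(im,60,50,460,340,2,"w34.png",1.3)
```

```text
t 49.9 pos [ 448.2 -335.3   86.8] rpy [ 1.7997e+02 -4.0000e-02  2.5000e+00] F [ 0.3 -0.5 -2.9] w 17.8
[-0.07092587 -0.09171709  0.01395907]
```

View pics/w34.png

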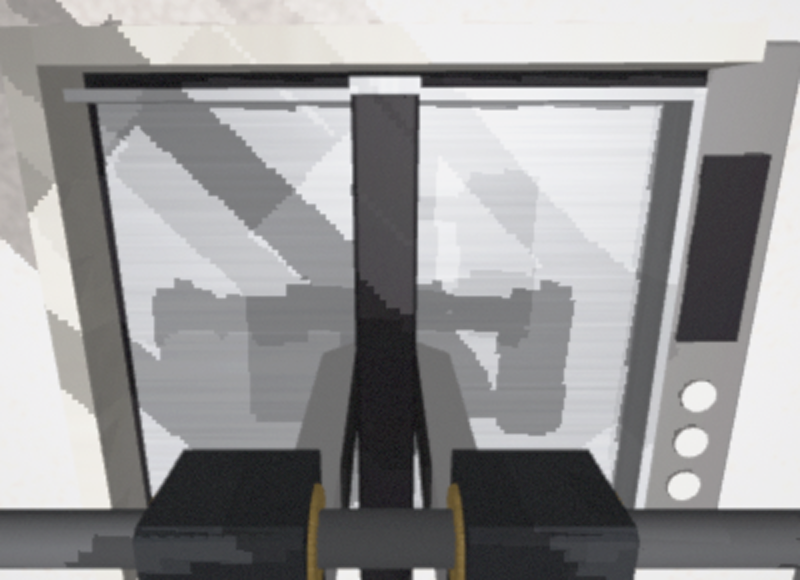

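Emit:
send_rows(rows=[0,0,-1,0,0,0,0,0,0,-1,0,0,0,0,0,0,-0.5,0,0,0,0,0,0,0,0,0,0,0,-1,1,0,0,0,0,0,-1.5,1.5,0,0,0,0,0,-1.5,1.5,0,0,0,0,0,-1,1,0,0,0,0,0])

```text
time: 50.95
tool_pos: [0.4427, -0.33, 0.084]
ee_rot: [-3.141, -0.0, 0.043]
wrist_force: [-0.1, -0.2, -3.0]
width: 0.0179
```

Emit:
send_rows(rows=[-1,1,0,0,0,0,0,-1,1,0,0,0,0,0,-1,1,0,0,0,0,0,-1,1,0,0,0,0,0,0,0,0,0,0,0,0,0,0,0,0,0,0,0,0,0,0,0,0,0,0,0,0,0,0,0,0,0])

```text
time: 51.95
tool_pos: [0.4409, -0.3277, 0.085]
ee_rot: [3.138, -0.005, 0.043]
wrist_force: [5.1, -4.2, -4.1]
width: 0.0175
```

Run:
```python
from ch import *
o=st();print(o["wrist_torque"])
im,K,W=cam("wrist")
crop(im,60,50,460,340,2,"w35.png",1.3)
```

```text
t 51.95 pos [ 440.9 -327.7   85. ] rpy [179.77  -0.29   2.49] F [ 5.1 -4.2 -4.1] w 17.5
[-0.62612513 -1.17337924  0.0851378 ]
```

View pics/w35.png

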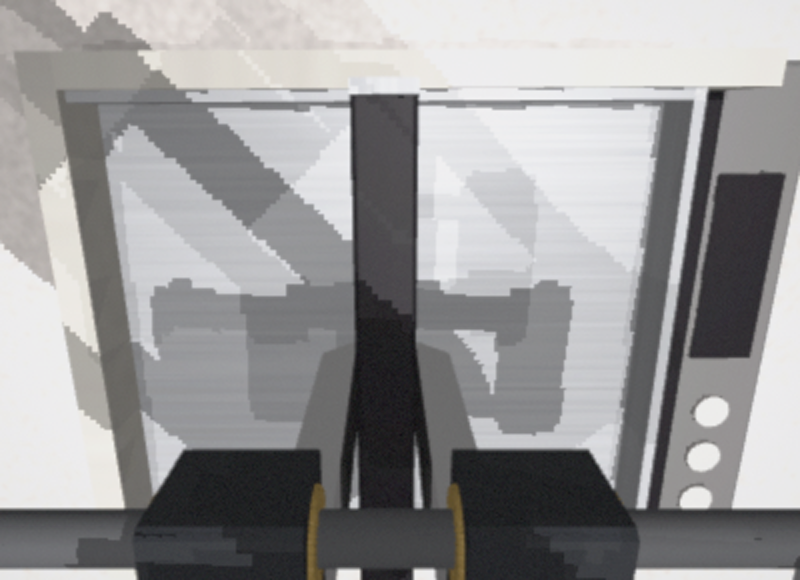

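Emit:
send_rows(rows=[-1,1,-0.5,0,0,0,0,-0.5,0.5,-0.5,0,0,0,0,0,0,0,0,0,0,0,0,0,0,0,0,0,0,0,0,0,0,0,0,0.3,0,0,0,0,0,0,0.6,0,0,0,0,0,0,1,0,0,0,0,0,0,1])

```text
time: 53.0
tool_pos: [0.437, -0.3245, 0.083]
ee_rot: [-3.141, 0.0, 0.043]
wrist_force: [0.3, 0.7, -0.5]
width: 0.0545
```

Emit:
send_rows(rows=[2,-3,5,0,0,0,1,0,0,20,0,0,0,1,0,0,30,0,0,0,1,0,0,30,0,0,0,1,0,0,30,0,0,0,1,0,0,20,0,0,0,1,0,0,10,0,0,0,1,0,0,0,0,0,0,1])

```text
time: 54.0
tool_pos: [0.4395, -0.328, 0.2286]
ee_rot: [3.141, -0.001, 0.043]
wrist_force: [-0.4, 0.1, 0.1]
width: 0.094
```

Run:
```python
from ch import *
o=st()
im,K,W=cam("wrist")
crop(im,130,50,400,250,3,"w36.png",1.3)
im,K,W=cam("top")
cv2.imwrite("pics/t36.png",im)
```

```text
t 54.0 pos [ 439.5 -328.   228.6] rpy [ 1.7995e+02 -5.0000e-02  2.4900e+00] F [-0.4  0.1  0.1] w 94.0
```

View pics/w36.png

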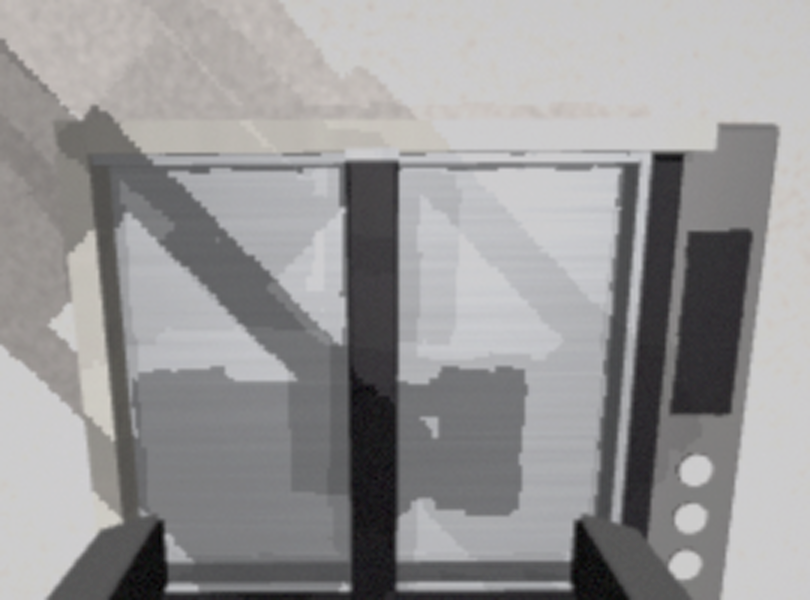

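Run:
```python
from ch import *
im,K,W=cam("wrist")
crop(im,155,90,255,165,8,"w37.png",1.6)
crop(im,250,85,350,160,8,"w38.png",1.6)
```

```text
(no output)
```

View pics/w37.png

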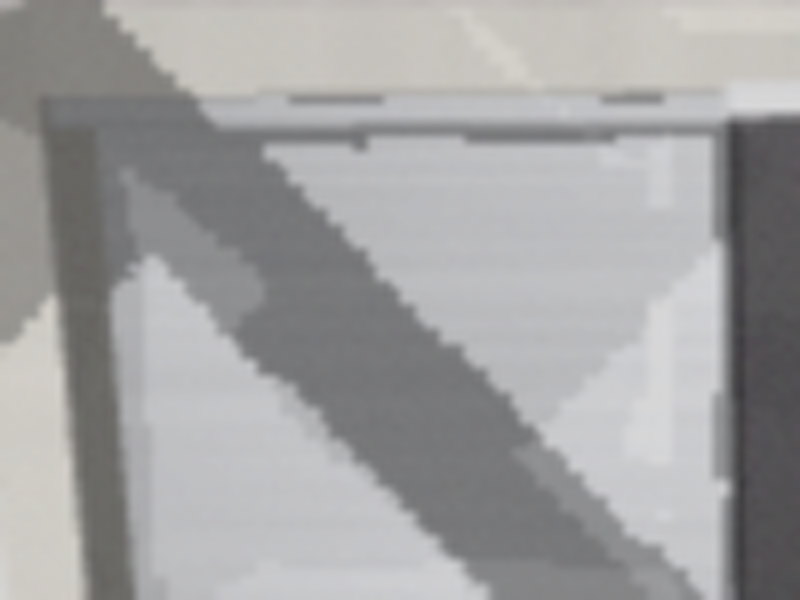

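View pics/w38.png

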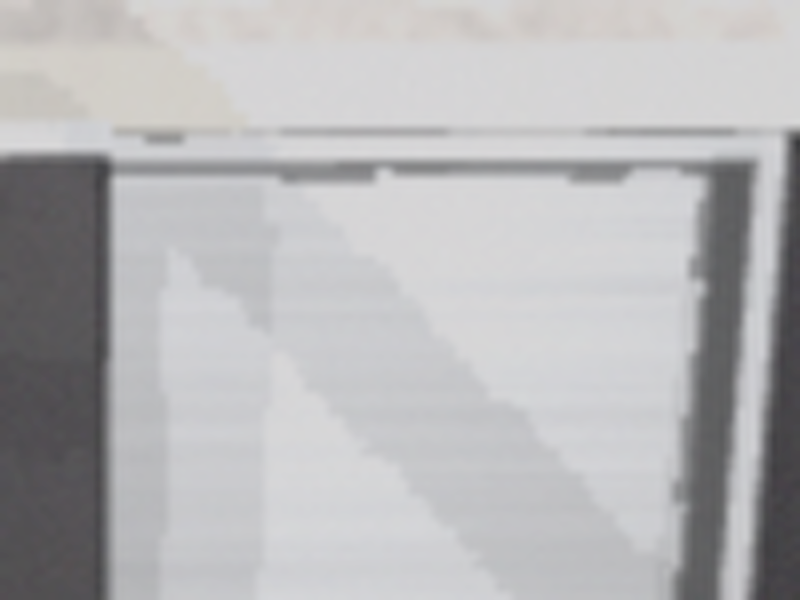

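View pics/t36.png

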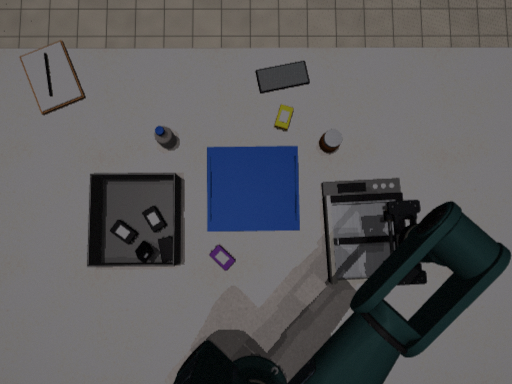

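```bash
python3 -c "
from bench import *
print(close_job())"
```

```text
the job is handed in; nothing more can be done
None
```

The job is handed in, with all four chargers in the grey bin and the empty tray back in the corner stop. It took about 54 s of the 210 s allowed.

I pushed the tray into the corner, loaded the four black chargers two on each side of the bar, and released each one onto the tray. I then lifted the tray level by its bar and tipped it to about 53° over the bin. Last, I set it back and pushed it against both fences with light contact forces (about 5 N).

**Last checks:**
- **Bin:** The top view shows four chargers inside the bin. One of them stands tilted on its edge.
- **Tray:** It is empty, with the lip on the -x fence and no black platform showing there. A broken, thin dark line remains along the +y fence, about 1 mm or less.
- **Everything else:** The mat is empty. The bottle, the jar and the yellow and purple look-alikes show no movement in the top view. The gripper was open and clear above the tray.

No check failed. The top and wrist cameras disagreed by about 3 mm on positions, so I used the wrist view for the grasps and felt for contact at the fences.

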